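# Clamp the sorting tray and tip in the beads

### The job

Secure the sorting tray first: clip every spring clamp lying on the bench over a tongue of its own at the front of the tray, the grey pads biting about the middle of the tongue's length. Then take each of the two cups by its handle, tip all its beads out into the tray, and stand the empty cup upright in the middle of its own cork mat again. All clamps must still be on at the end; leave the wooden block and the jar where they are.

Things in the scene. Friction and masses are not known exactly. Their poses are not given: they have to be found in the camera images.
- tray_floor (a point): centre of the inner floor of the fixed metal sorting tray, 160 (x) x 260 (y) x 45 high, walls and floor 4 thick; x points away from the robot, z up. A wooden strip 12 thick, 35 high runs along its front (-x) wall; from the strip three upright tongues, each 10 thick in y (half wood, half metal) and 35 high, stick out 40 in -x
- tongue0 (a point): the right (-y) tongue: point on its mid-plane, 18 behind its free end (which is at -x) and 12 above the bench; the pads of a clipped clamp belong here; tray axes. Neighbouring tongues are 90 apart
- tongue1 (a point): the middle tongue: point on its mid-plane, 18 behind its free end (which is at -x) and 12 above the bench; the pads of a clipped clamp belong here; tray axes. Neighbouring tongues are 90 apart
- tongue2 (a point): the left (+y) tongue: point on its mid-plane, 18 behind its free end (which is at -x) and 12 above the bench; the pads of a clipped clamp belong here; tray axes. Neighbouring tongues are 90 apart
- clamp0: loose black spring clamp like a big clothes peg, 70 g, 24 high, lying flat; may be absent. Origin: on its upright pivot axis (z) at the underside. Shut: symmetric about x; jaws reach 50 in +x, grey pads (14 long) centred 43 ahead of the pivot; handles reach 60 back, 51 apart over the outsides at x = -40. The frame belongs to the +y half: lever at q turns the line of symmetry by -q/2
- clamp0_lever (a joint): jaw angle of clamp0, rad: 0 shut on nothing, about 0.23 biting a tongue, 0.5 open (stop). Squeezing the handles 40 behind the pivot to 32 over the outsides (14 N a side) opens it to 0.5: 23 between the jaw tips, handle outsides parallel. Sprung: snaps shut when let go (0.3 Nm at 0, 0.55 Nm at 0.5)
- clamp1: loose black spring clamp like a big clothes peg, 70 g, 24 high, lying flat; may be absent. Origin: on its upright pivot axis (z) at the underside. Shut: symmetric about x; jaws reach 50 in +x, grey pads (14 long) centred 43 ahead of the pivot; handles reach 60 back, 51 apart over the outsides at x = -40. The frame belongs to the +y half: lever at q turns the line of symmetry by -q/2
- clamp1_lever (a joint): jaw angle of clamp1, rad: 0 shut on nothing, about 0.23 biting a tongue, 0.5 open (stop). Squeezing the handles 40 behind the pivot to 32 over the outsides (14 N a side) opens it to 0.5: 23 between the jaw tips, handle outsides parallel. Sprung: snaps shut when let go (0.3 Nm at 0, 0.55 Nm at 0.5)
- clamp2: loose black spring clamp like a big clothes peg, 70 g, 24 high, lying flat; may be absent. Origin: on its upright pivot axis (z) at the underside. Shut: symmetric about x; jaws reach 50 in +x, grey pads (14 long) centred 43 ahead of the pivot; handles reach 60 back, 51 apart over the outsides at x = -40. The frame belongs to the +y half: lever at q turns the line of symmetry by -q/2
- clamp2_lever (a joint): jaw angle of clamp2, rad: 0 shut on nothing, about 0.23 biting a tongue, 0.5 open (stop). Squeezing the handles 40 behind the pivot to 32 over the outsides (14 N a side) opens it to 0.5: 23 between the jaw tips, handle outsides parallel. Sprung: snaps shut when let go (0.3 Nm at 0, 0.55 Nm at 0.5)
- mat0: fixed round cork mat, diameter 100, 4 thick, on the left (+y) side; origin: centre of the underside
- cup0: loose steel cup, about 180 g, 60 high, outer radius 28 at the foot, 46 at the rim, wall 3, standing on mat0 with beads in it. A level round bar handle, diameter 12, its axis 48 above the foot, points to the cup's -x, from the wall to 121 from the cup's axis. Origin: centre of the underside, z up through the mouth
- mat1: fixed round cork mat, diameter 100, 4 thick, on the right (-y) side; origin: centre of the underside
- cup1: loose steel cup, about 180 g, 60 high, outer radius 28 at the foot, 46 at the rim, wall 3, standing on mat1 with beads in it. A level round bar handle, diameter 12, its axis 48 above the foot, points to the cup's -x, from the wall to 121 from the cup's axis. Origin: centre of the underside, z up through the mouth
- bead0_center (a point): centre of a round solid copper bead, diameter 14, 12 g, loose in one of the cups at the start; may be absent
- bead1_center (a point): centre of a round solid copper bead, diameter 14, 12 g, loose in one of the cups at the start; may be absent
- bead2_center (a point): centre of a round solid copper bead, diameter 14, 12 g, loose in one of the cups at the start; may be absent
- bead3_center (a point): centre of a round solid copper bead, diameter 14, 12 g, loose in one of the cups at the start; may be absent
- bead4_center (a point): centre of a round solid copper bead, diameter 14, 12 g, loose in one of the cups at the start; may be absent
- bead5_center (a point): centre of a round solid copper bead, diameter 14, 12 g, loose in one of the cups at the start; may be absent
- bead6_center (a point): centre of a round solid copper bead, diameter 14, 12 g, loose in one of the cups at the start; may be absent
- bead7_center (a point): centre of a round solid copper bead, diameter 14, 12 g, loose in one of the cups at the start; may be absent
- block: bystander: loose wooden block 50 x 90 x 45 on the right; leave alone
- jar: bystander: small amber jar, diameter 60, 75 high; leave alone
Mind the look-alikes: they are no part of the job. What is shaped like the cup0 but pink or purple is not meant.

How it is judged:
By the outcome, as a careful person would: the job done as asked, in the order asked, and still so for the second after the job is handed in, with the robot touching nothing.
Of clamp0, clamp1, clamp2 only 2 to 3 are there at a start; the rules pass over those that are not, and their reading is None.
Of bead0, bead1, bead2, bead3 only 2 to 4 are there at a start; the rules pass over those that are not, and their reading is None.
Of bead4, bead5, bead6, bead7 only 2 to 4 are there at a start; the rules pass over those that are not, and their reading is None.
At some moment in a run one of clamp0, clamp1, clamp2 may be knocked a few centimetres aside while the robot is not near it.
It also fails if it takes over 200 s, if anything falls off the work surface, if the arm or the gripper's body presses on something with over 40 N, if the wrist force passes 120 N, or if a joint passes its speed limit or range.

### The arm

A 6-joint arm with a two-finger parallel gripper is mounted at the origin on the work surface. World frame = base frame: x ahead of the robot, y to its left, z up, the work surface at z = 0. Lengths are in m, angles in rad, forces in N, time in s.
With the tool pointing down it reaches from about 0.375 to 0.975 m from the base axis. Payload 3.8 kg.
Tool frame: the origin (TCP) lies between the finger pads; the fingertips stand 8 mm ahead of it and the grasp point (between the pads) lies 11 mm behind it (tcp_to_tips is the distance from the TCP to the fingertips, in m); z points along the fingers, y is the line along which they close (so a half turn about z gives the same grasp; the last joint's range is limited). The gripper opens to 85 mm and grips with 20 to 120 N. Pads are 22 mm wide; open, the fingers measure 114 mm over their backs; the gripper's body (76 mm by 85 mm) begins 54 mm behind the grasp point. The pads swing forward as they close: fully open they stand 13 mm farther back than shut.
Start: joints at [-1.324, 0.264, 1.604, -0, 1.274, -0.037], TCP at [0.189, -0.648, 0.239] pointing down, gripper open.
Joint ranges: [-2.63, 2.63], [-0.94, 2.18], [0.31, 2.57], [-1.31, 4.45], [0, 2.66], [-2.55, 2.55]. Speed limits (rad/s): [2.57, 2.57, 3.14, 3.14, 3.14, 3.14].

### API

Orientations are given as a rotation vector (axis times angle).
In Python, from workcell import * gives the robot as it stands.
- The arm moves only by the tool move_arm, never from a script. Its argument "series" is one flat list of numbers, 7 for each row, row after row: the finger opening in cm, from 0 to 8.54, then the shift along the tool's x, y, z in cm, then the turn, a rotation vector about the tool's x, y, z in degrees. A call has 1 to 5 rows; each row shifts and turns the commanded pose from where the row before left it, along the tool's axes as they then stand; what a row does not reach is not made up. A row lasts 1/8 s, in which the tool goes at most 62.5 mm and 10.7 degrees, less where a joint would pass 70% of its speed; a pose out of reach is approached as far as the arm can. A call is refused whole if a number of a shift passes 6.25 or a number of a turn 10.7, either way. A call with a gripper value outside its range is refused whole. The fingers move at their own pace and stop on an object; "grip_force" is the grip in N (left out, the last holds). Time passes only in rows, so rows that do not move let the fingers close. It gives the time, the measured TCP pose, the force, the opening and the grip force at its end, in the units of the state.
- read_state(): the state, without advancing time (a new reading comes with each control period).
- read_camera(name): name is "scene" or "top" or "wrist"; returns the picture (384x512x3 uint8, red, green, blue); there is no depth.
- calibration(name): a dict with "camera_matrix" (3x3 intrinsics, pixels), "rvec" (rotation vector, rad) and "tvec" (3), from world to camera coordinates, as OpenCV has them. Camera axes: x right, y down, z forward; pixel columns grow to the right and rows downward; lengths in m; the calibration is good to about 2 mm. A picture is of the moment at which its call begins: read the wrist's pose just before it. calibration takes no time and is no camera call; for the wrist camera it gives the pose at the moment of the call.
- finish_job(): hands the job in; it is judged then, once.
The state is a dict: "time": time; "q": joint angles; "joint_vel": joint speeds; "joint_torque": joint torques, N m; "tool_pos": TCP position; "tcp_rot": TCP orientation; "wrist_force": force on the tool from outside, world axes, zero at the start; "torque": the same for the moment, N m; "width": opening from 0.0 (shut) to 1.0 (fully open); "grip_force": force on a finger pad.
Only numpy, scipy, OpenCV 4.12 (cv2) and the standard library are available. Lean on these libraries where they do the work, as an engineer would, in place of code of your own. Each camera call takes 0.05 s, during which the arm holds its last target. There are 200 camera calls.

## Working session

There is one attempt and no reset: what is moved stays moved. The work goes in short steps, Python scripts to look and compute and a tool call to move; the robot and the scene stay as the last step left them, time stands still between calls to the robot, and variables do not carry over. Pictures are saved under pics/ and viewed, at most 14 in all, crops included, and the job is handed in when it is done.

Besides the shell and the picture viewer there is one more tool, called as name(argument=value, ...) on one line, values as JSON. move_arm: Moves the arm, as the interface text tells. Its arguments: {"type":"object","properties":{"series":{"type":"array"},"grip_force":{"type":"number"}},"required":["series"]}

```bash
ls; mkdir -p pics; python3 - <<'E'
from workcell import *
import cv2
for n in("scene","top"):
    im=read_camera(n); cv2.imwrite(f"pics/{n}0.png",im[:,:,::-1]); c=calibration(n)
    print(n,c)
s=read_state();print(s)
E
```

```text
pics
scene {'camera_matrix': array([[375.89670252,   0.        , 258.21274892],
       [  0.        , 375.89670252, 197.94320441],
       [  0.        ,   0.        ,   1.        ]]), 'rvec': array([ 2.27200905,  1.06270701, -0.38658401]), 'tvec': array([-0.33808954, -0.27930657,  1.25550629])}
top {'camera_matrix': array([[359.91268595,   0.        , 253.36785548],
       [  0.        , 359.91268595, 193.21113529],
       [  0.        ,   0.        ,   1.        ]]), 'rvec': array([ 2.26088881, -1.9508576 ,  0.2049076 ]), 'tvec': array([-0.04628482,  0.50781187,  1.05037338])}
{'time': 0.1, 'q': array([-1.32391249e+00,  2.64702952e-01,  1.60525186e+00, -1.48680375e-05,
        1.27374708e+00, -3.69100444e-02]), 'joint_vel': array([-0.00034498, -0.00096733, -0.00453198,  0.00112206, -0.00106436,
        0.00078259]), 'joint_torque': array([-6.43632266e-04, -5.16709578e+01, -3.68588483e+01, -8.93168180e-05,
        6.27794201e-03, -3.37142205e-05]), 'tool_pos': array([ 0.18882393, -0.64735707,  0.23806181]), 'tcp_rot': array([-3.10794206e+00, -4.43998290e-01,  3.69156227e-04]), 'wrist_force': array([-0.11914757,  0.29072278, -0.41020944]), 'torque': array([-0.01571231,  0.00770597, -0.00121872]), 'grip_force': 0.0, 'width': 0.9981827521803843}
```

View pics/scene0.png

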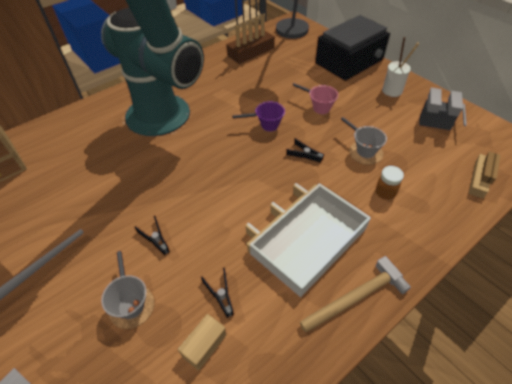

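```bash
python3 -c "
import cv2
a=cv2.imread('pics/top0.png');cv2.imwrite('pics/top0b.png',cv2.resize(a,(800,600),interpolation=cv2.INTER_CUBIC))"
```

```text
(no output)
```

View pics/top0b.png

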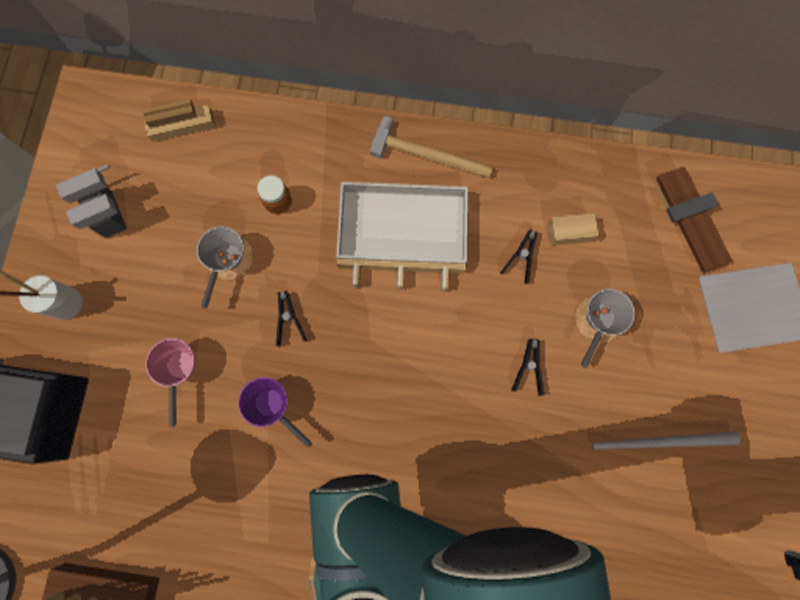

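Three clamps are visible in the top view: (287,315), (524,252) and (532,366). The steel cups are at (221,250) and (610,312), and the pink (170,362) and purple (263,402) cups are look-alikes. Next, enlarged crops.

```bash
cat > h.py <<'E'
from workcell import *
import cv2, numpy as np
from scipy.spatial.transform import Rotation as R
def p2w(c,uv,z):
    "pixel -> world point at height z"
    K=c["camera_matrix"]; Rm=cv2.Rodrigues(np.array(c["rvec"]))[0]; t=np.array(c["tvec"])
    o=-Rm.T@t; d=Rm.T@np.linalg.solve(K,[uv[0],uv[1],1.]); return o+d*(z-o[2])/d[2]
def w2p(c,P):
    return cv2.projectPoints(np.atleast_2d(np.array(P,float)),c["rvec"],c["tvec"],c["camera_matrix"],None)[0][:,0]
def mosaic(im,rects,out,k,cols):
    "crops (u0,v0,w,h) enlarged k times, with ticks each 10 px"
    T=[]
    for u,v,w,h in rects:
        a=cv2.resize(im[v:v+h,u:u+w,::-1],None,fx=k,fy=k,interpolation=cv2.INTER_CUBIC)
        for x in range(-(-u//10)*10,u+w,10):
            X=int((x-u+.5)*k); cv2.line(a,(X,0),(X,6),(0,255,255),1); cv2.putText(a,str(x),(X-10,18),0,.35,(0,255,255),1)
        for y in range(-(-v//10)*10,v+h,10):
            Y=int((y-v+.5)*k); cv2.line(a,(0,Y),(6,Y),(0,255,255),1); cv2.putText(a,str(y),(8,Y+4),0,.35,(0,255,255),1)
        T.append(a)
    cv2.imwrite(out,np.vstack([np.hstack(T[i:i+cols]) for i in range(0,len(T),cols)]))
def clampfit(im,c,uv0,yaw0,guess_z=.012,r=24):
    pass
E
python3 - <<'E'
from h import *
im=cv2.imread("pics/top0.png")[:,:,::-1]
mosaic(im,[(163,178,44,50),(311,140,44,50),(318,210,44,50),(212,140,88,50)][:3]+[(340,120,44,50)],"pics/m0.png",6,2)
mosaic(im,[(208,108,100,84)],"pics/m1.png",7,1)
E
python3 -c "
import cv2,numpy as np
a=cv2.imread('pics/m0.png');print(a.shape)"
```

```text
(600, 528, 3)
```

View pics/m0.png

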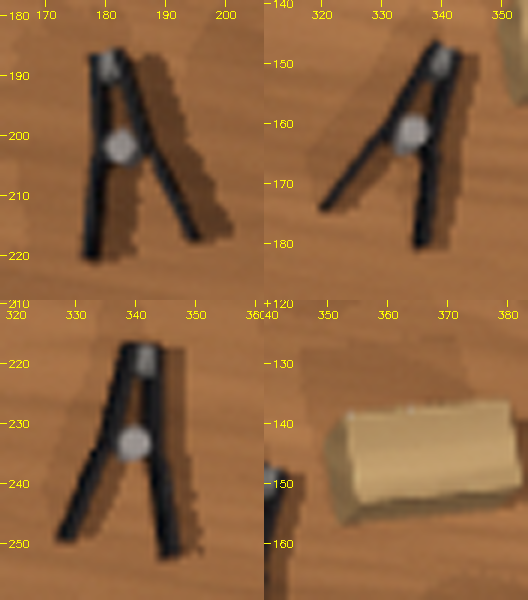

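View pics/m1.png

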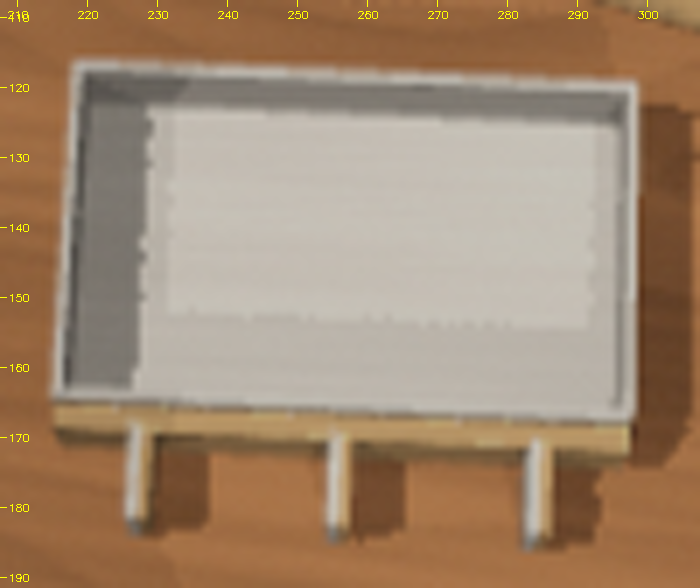

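```bash
cat >> h.py <<'E'
def frame(xyyaw,P):
    c,s=np.cos(xyyaw[2]),np.sin(xyyaw[2]); P=np.atleast_2d(np.array(P,float))
    return np.c_[xyyaw[0]+c*P[:,0]-s*P[:,1], xyyaw[1]+s*P[:,0]+c*P[:,1], P[:,2]]
def fitpose(c,model,pix,x0):
    from scipy.optimize import least_squares
    f=least_squares(lambda v:(w2p(c,frame(v,model))-pix).ravel(),x0,x_scale=[.1,.1,1]); return f.x, abs(f.fun).max()
# shut clamp: pivot top, pad top, handle ends (+y then -y)
CL=[[0,0,.024],[.043,0,.024],[-.060,.030,.024],[-.060,-.030,.024]]
E
python3 - <<'E'
from h import *
c=calibration("top")
ps=[(218.3,116.8),(298.2,119.5),(297.8,168.3),(215,164.8),(227,181.5),(255.8,183),(284,184)]
T=[[.08,.13,.045],[.08,-.13,.045],[-.08,-.13,.045],[-.08,.13,.045]]+[[-.132,y,.035] for y in(.09,0,-.09)]
x,e=fitpose(c,np.array(T),np.array(ps),[.7,0,0]); print("tray",x,e); print((w2p(c,frame(x,T))-ps).round(1).tolist())
print(frame(x,[[-.114,y,.012] for y in(-.09,0,.09)]))
for P in ([(182.5,202),(180.5,188.5),(177.5,219.5),(196,217)],[(335.5,161),(340,149),(320.5,174.5),(335.5,180.5)],[(340,233),(342,219),(329,249),(346,252)]):
    print([np.round(p2w(c,p,.024)[:2],4).tolist() for p in P])
    x,e=fitpose(c,CL,P,[*p2w(c,P[0],.024)[:2],0]);print(x,e)
for n,rim,h in(("cup left",(140.8,160.5),(132,195)),("right",(390.5,199.5),(375,234))):
    print(n,p2w(c,rim,.064),p2w(c,h,.052))
E
```

```text
tray [0.67687128 0.04066994 0.10663578] 0.4930639712661389
[[-0.4, -0.2], [0.4, 0.3], [0.1, -0.5], [-0.2, -0.3], [-0.1, 0.4], [-0.1, 0.0], [0.4, 0.2]]
[[ 0.57309786 -0.06095229  0.012     ]
 [ 0.56351882  0.02853649  0.012     ]
 [ 0.55393978  0.11802527  0.012     ]]
[[0.4545, 0.2439], [0.496, 0.258], [0.3982, 0.249], [0.4143, 0.1939]]
[0.4587565  0.24323306 0.37456163] 1.9939682268238812
[[0.6576, -0.2157], [0.6999, -0.226], [0.6061, -0.1729], [0.5936, -0.2221]]
[ 0.65783788 -0.21442077 -0.27666958] 1.4437542601231712
[[0.4303, -0.2525], [0.4744, -0.2544], [0.3769, -0.2241], [0.3755, -0.2763]]
[ 0.4336225  -0.25259584 -0.04131535] 1.3481225466225624
cup left [0.55727687 0.38588938 0.064     ] [0.4490555  0.39395857 0.052     ]
right [ 0.54836998 -0.38462616  0.064     ] [ 0.4391896  -0.35028199  0.052     ]
```

```bash
cat >> h.py <<'E'
def down(yaw):
    "tool pointing down, tool x along heading yaw"
    return R.from_euler("z",yaw)*R.from_euler("x",np.pi)
def rows(way,start=None,tmax=10.5,dmax=6.0):
    "way: list of (opening cm, pos m, Rotation[, dmax]) -> rows for move_arm"
    s=read_state(); p=np.array(s["tool_pos"]); r=R.from_rotvec(s["tcp_rot"])
    if start: p,r=np.array(start[0]),start[1]
    out=[]
    for w in way:
        o,P,Q=w[:3]; dm=w[3] if len(w)>3 else dmax; P=np.array(P,float)
        d=np.linalg.norm(P-p)*100; a=np.degrees((r.inv()*Q).magnitude())
        n=max(1,int(np.ceil(d/dm-.02)),int(np.ceil(a/tmax-.02)))
        p0,r0=p.copy(),r; rel=(r0.inv()*Q).as_rotvec()
        for k in range(1,n+1):
            pk=p0+(P-p0)*k/n; rk=r0*R.from_rotvec(rel*k/n)
            sh=np.round(r.inv().apply(pk-p)*100,1); tu=np.round(np.degrees((r.inv()*rk).as_rotvec()),1)
            out.append([o,*sh,*tu]); p=p+r.apply(sh/100); r=r*R.from_rotvec(np.radians(tu))
    out=np.array(out)+0.
    for i in range(0,len(out),5): print([float(v) for v in out[i:i+5].ravel()])
    print("end",p.round(4),r.as_rotvec().round(3)); return p,r
def st():
    s=read_state(); r=R.from_rotvec(s["tcp_rot"]).as_matrix()
    print("t",round(s["time"],2),"p",np.round(s["tool_pos"],4),"yaw x",round(float(np.arctan2(r[1,0],r[0,0])),3),"z",r[:,2].round(3),"F",np.round(s["wrist_force"],1),"grip",round(float(s["grip_force"]),1),"w",round(s["width"]*8.5,2),"q",np.round(s["q"],2))
E
python3 - <<'E'
from h import *
st()
y=-.28; g=np.array([.6577,-.2150])-.04*np.array([np.cos(y),np.sin(y)]);print(g)
rows([(7.,[.5,-.30,.2],down(0)),(7.,[*g,.12],down(y)),(7.,[*g,.0105],down(y),4)])
E
```

```text
t 0.1 p [ 0.1888 -0.6474  0.2381] yaw x 0.284 z [-0.001  0.002 -1.   ] F [-0.1  0.3 -0.4] grip 0.0 w 8.48 q [-1.32  0.26  1.61 -0.    1.27 -0.04]
[ 0.61925778 -0.20394577]
[7.0, 4.9, -3.1, 0.5, 0.0, 0.0, 2.0, 7.0, 4.9, -3.2, 0.5, 0.0, 0.0, 2.1, 7.0, 4.7, -3.5, 0.4, 0.0, 0.0, 2.0, 7.0, 4.6, -3.5, 0.5, -0.1, 0.0, 2.0, 7.0, 4.5, -3.8, 0.5, 0.0, 0.0, 2.1]
[7.0, 4.3, -3.9, 0.5, 0.0, 0.0, 2.0, 7.0, 4.2, -4.0, 0.5, 0.0, 0.0, 2.0, 7.0, 4.0, -4.2, 0.4, 0.0, 0.0, 2.1, 7.0, 4.0, -3.2, 2.7, 0.0, 0.0, 5.3, 7.0, 3.6, -3.6, 2.7, 0.0, 0.0, 5.4]
[7.0, 3.4, -3.9, 2.6, 0.0, 0.0, 5.3, 7.0, 0.0, 0.0, 3.7, 0.0, 0.0, 0.0, 7.0, 0.0, 0.0, 3.6, 0.0, 0.0, 0.0, 7.0, 0.0, 0.0, 3.7, 0.0, 0.0, 0.0]
end [ 0.6196 -0.204   0.0104] [-3.111  0.438  0.   ]
```

move_arm(series=[7.0,4.9,-3.1,0.5,0.0,0.0,2.0,7.0,4.9,-3.2,0.5,0.0,0.0,2.1,7.0,4.7,-3.5,0.4,0.0,0.0,2.0,7.0,4.6,-3.5,0.5,-0.1,0.0,2.0,7.0,4.5,-3.8,0.5,0.0,0.0,2.1], grip_force=45)

```text
time: 0.72
tool_pos: [0.3846, -0.429, 0.2146]
tcp_rot: [3.136, 0.164, -0.0]
wrist_force: [0.2, -0.0, -0.6]
width: 0.818
grip_force: 0.0
```

move_arm(series=[7.0,4.3,-3.9,0.5,0.0,0.0,2.0,7.0,4.2,-4.0,0.5,0.0,0.0,2.0,7.0,4.0,-4.2,0.4,0.0,0.0,2.1,7.0,4.0,-3.2,2.7,0.0,0.0,5.3,7.0,3.6,-3.6,2.7,0.0,0.0,5.4])

```text
time: 1.35
tool_pos: [0.5805, -0.2354, 0.1464]
tcp_rot: [3.125, -0.298, 0.002]
wrist_force: [1.1, -0.6, 0.3]
width: 0.823
grip_force: 0.0
```

move_arm(series=[7.0,3.4,-3.9,2.6,0.0,0.0,5.3,7.0,0.0,0.0,0.0,0.0,0.0,0.0])

```text
time: 1.6
tool_pos: [0.6198, -0.2014, 0.1169]
tcp_rot: [-3.111, 0.432, 0.008]
wrist_force: [-0.4, -0.1, 0.1]
width: 0.817
grip_force: 0.0
```

```bash
python3 - <<'E'
from h import *
st(); c=calibration("wrist"); im=read_camera("wrist"); cv2.imwrite("pics/w1.png",im[:,:,::-1])
print(w2p(c,frame([.6577,-.215,-.28],CL)))
E
```

```text
t 1.6 p [ 0.6198 -0.2014  0.1169] yaw x -0.276 z [-0.005  0.001 -1.   ] F [-0.4 -0.1  0.1] grip 0.0 w 6.95 q [-0.35  0.32  1.77 -0.    1.06  1.5 ]
[[256.00285055 142.96104755]
 [256.29336821  84.11259766]
 [219.4503266  215.4984283 ]
 [291.81463257 215.72158939]]
```

View pics/w1.png

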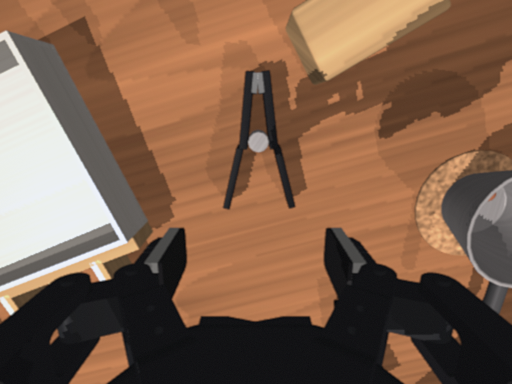

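Clamp in wrist view: pivot (258,142), pads (258,84), handle ends (227,207) and (292,206), all within 2.5 px of the prediction. Next I descend and squeeze.

move_arm(series=[7.0,0.0,0.0,3.7,0.0,0.0,0.0,7.0,0.0,0.1,3.6,0.0,0.0,0.0,7.0,0.0,0.0,3.3,0.0,0.0,0.0,7.0,0.0,0.0,0.0,0.0,0.0,0.0,2.5,0.0,0.0,0.0,0.0,0.0,0.0])

```text
time: 2.28
tool_pos: [0.62, -0.2071, 0.0168]
tcp_rot: [3.109, -0.439, 0.003]
wrist_force: [-3.7, 0.5, 8.6]
width: 0.624
grip_force: 8.1
```

move_arm(series=[2.5,0.0,0.0,0.0,0.0,0.0,0.0,2.5,0.0,0.0,0.0,0.0,0.0,0.0,2.5,0.0,0.0,0.0,0.0,0.0,0.0,2.5,0.0,0.0,0.0,0.0,0.0,0.0])

```text
time: 2.78
tool_pos: [0.6223, -0.2073, 0.0202]
tcp_rot: [3.108, -0.438, 0.011]
wrist_force: [-2.8, 1.4, 9.1]
width: 0.353
grip_force: 43.7
```

move_arm(series=[2.5,0.0,0.0,-2.0,0.0,0.0,0.0,2.5,0.0,0.0,-5.0,0.0,0.0,0.0,2.5,0.0,0.0,-2.0,0.0,0.0,0.0,2.5,0.0,0.0,0.0,0.0,0.0,0.0])

```text
time: 3.28
tool_pos: [0.6218, -0.2067, 0.1085]
tcp_rot: [3.108, -0.438, 0.011]
wrist_force: [0.2, -0.0, -0.8]
width: 0.353
grip_force: 44.4
```

```bash
python3 - <<'E'
from h import *
st(); im=read_camera("wrist"); cv2.imwrite("pics/w2.png",im[:,:,::-1])
tr=[.67687,.04067,.10664]; y=tr[2]
def T(k,dx,z): return frame(tr,[[-.114-.083+dx,-.09+.09*k,z]])[0]
a=rows([(2.5,[.52,-.15,.1],down(0)),(2.5,T(0,-.036,.08),down(y))])
E
```

```text
t 3.27 p [ 0.6218 -0.2067  0.1085] yaw x -0.28 z [ 0.006 -0.004 -1.   ] F [ 0.2 -0.  -0.8] grip 44.4 w 3.0 q [-0.36  0.33  1.77 -0.    1.03  1.49]
[2.5, -5.6, -1.3, 0.3, 0.1, -0.1, -8.0, 2.5, -5.3, -2.1, 0.3, 0.0, -0.1, -8.0, 2.5, -3.3, -3.8, 1.0, 0.0, 0.0, -3.1, 2.5, -3.1, -4.0, 1.0, 0.0, 0.0, -3.0]
end [ 0.4543 -0.0736  0.0798] [ 3.137e+00  1.660e-01 -1.000e-03]
```

View pics/w2.png

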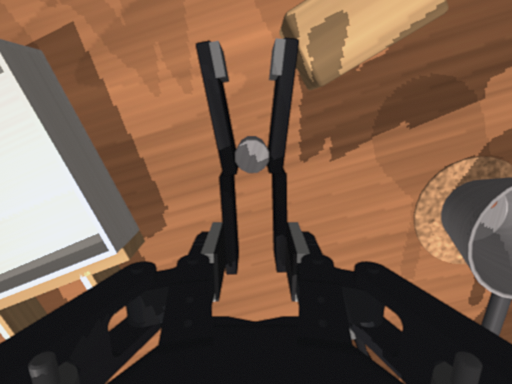

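Clamp held fully open, pads (218,60) and (280,58), pivot (252,155). I'm computing its pose relative to the tool.

```bash
cat >> h.py <<'E'
TR=[.67687,.04067,.10664]
def held(pads,pivot,ztop):
    "clamp pose in tool frame from wrist pixels: pads mid (m) and its heading relative to tool x"
    s=read_state(); c=calibration("wrist"); r=R.from_rotvec(s["tcp_rot"])
    a,b=[r.inv().apply(p2w(c,q,ztop)-np.array(s["tool_pos"])) for q in(pads,pivot)]
    print("pads in tool",a.round(4),"pivot",b.round(4),"dist",np.linalg.norm(a-b).round(4)); h=np.arctan2(*(a-b)[1::-1]); print("heading in tool",h.round(3)); return a,h
def place(k,a,h,back,z):
    "tool pose that puts the pads at tongue k, `back` m short of it"
    Q=down(TR[2]+h); t=frame(TR,[[-.114-back,-.09+.09*k,z]])[0]
    v=Q.apply(a); return np.array([t[0]-v[0],t[1]-v[1],z]),Q
E
python3 - <<'E'
from h import *
a,h=held((249,59),(252,155),.112)
e=rows([(2.5,[.52,-.15,.1],down(0)),(2.5,*place(0,a,h,.036,.08)),(2.5,*place(0,a,h,.036,.0225),3)])
rows([(2.5,*place(0,a,h,-.000,.0225),1.3)],start=e)
E
```

```text
pads in tool [ 0.0862 -0.0006 -0.0058] pivot [ 0.047   0.0005 -0.0059] dist 0.0392
heading in tool -0.028
[2.5, -5.6, -1.3, 0.3, 0.1, -0.1, -8.0, 2.5, -5.3, -2.1, 0.3, 0.0, -0.1, -8.0, 2.5, -3.4, -3.9, 1.0, 0.0, 0.0, -2.3, 2.5, -3.3, -4.0, 1.0, 0.0, 0.0, -2.2, 2.5, 0.0, 0.0, 2.9, 0.0, 0.0, 0.0]
[2.5, 0.0, 0.0, 2.8, 0.0, 0.0, 0.0]
end [ 0.4518 -0.0723  0.0228] [ 3.139e+00  1.220e-01 -1.000e-03]
[2.5, 1.2, 0.0, 0.0, 0.0, 0.0, 0.0, 2.5, 1.2, -0.1, 0.0, 0.0, 0.0, 0.0, 2.5, 1.2, 0.0, 0.0, 0.0, 0.0, 0.0]
end [ 0.4876 -0.0685  0.0227] [ 3.139e+00  1.220e-01 -1.000e-03]
```

move_arm(series=[2.5,-5.6,-1.3,0.3,0.1,-0.1,-8.0,2.5,-5.3,-2.1,0.3,0.0,-0.1,-8.0,2.5,-3.4,-3.9,1.0,0.0,0.0,-2.3,2.5,-3.3,-4.0,1.0,0.0,0.0,-2.2,2.5,0.0,0.0,0.0,0.0,0.0,0.0])

```text
time: 3.95
tool_pos: [0.4444, -0.0691, 0.0748]
tcp_rot: [-3.135, -0.126, 0.02]
wrist_force: [-0.1, -1.0, -0.4]
width: 0.353
grip_force: 44.4
```

```bash
python3 - <<'E'
from h import *
st(); im=read_camera("wrist"); cv2.imwrite("pics/w3.png",im[:,:,::-1])
c=calibration("wrist")
print("tongue tops expected px",w2p(c,frame(TR,[[-.132,-.09,.035],[-.092,-.09,.035],[-.132,0,.035]])).round(0))
a,h=np.array([.0862,-.0006]),-.028
a=np.r_[a,0]
e=rows([(2.5,*place(0,a,h,.036,.0225),3)])
rows([(2.5,*place(0,a,h,-.000,.0225),1.3)],start=e)
E
```

```text
t 3.95 p [ 0.4444 -0.0691  0.0748] yaw x 0.08 z [-0.013  0.003 -1.   ] F [-0.1 -1.  -0.4] grip 44.4 w 3.0 q [-0.21  0.02  2.22  0.    0.92  1.28]
tongue tops expected px [[254.  27.]
 [251. -62.]
 [ 87.  32.]]
[2.5, 0.2, 0.1, 2.7, -0.1, 0.2, 0.0, 2.5, 0.2, 0.1, 2.7, 0.0, 0.3, 0.1]
end [ 0.4513 -0.0721  0.0223] [-3.139e+00 -1.220e-01 -1.000e-03]
[2.5, 1.2, 0.0, 0.0, 0.0, 0.0, 0.0, 2.5, 1.2, -0.1, 0.0, 0.0, 0.0, 0.0, 2.5, 1.2, 0.0, 0.0, 0.0, 0.0, 0.0]
end [ 0.4871 -0.0683  0.0223] [-3.139e+00 -1.220e-01 -1.000e-03]
```

View pics/w3.png

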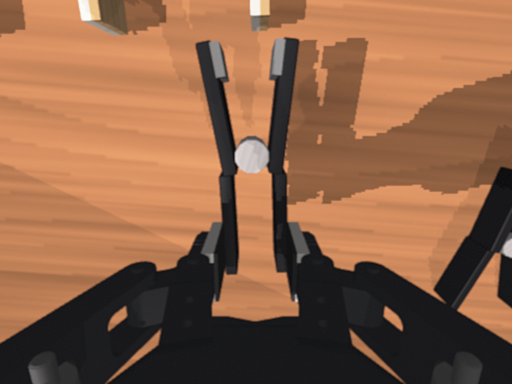

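move_arm(series=[2.5,0.0,0.0,0.0,0.0,0.0,0.0,2.5,0.0,0.0,0.0,0.0,0.0,0.0])

```text
time: 4.25
tool_pos: [0.4524, -0.0727, 0.0793]
tcp_rot: [-3.139, -0.121, 0.003]
wrist_force: [-0.2, -0.0, -0.3]
width: 0.354
grip_force: 44.4
```

```bash
cat >> h.py <<'E'
def bright(im,u0,u1,v0,v1,thr=190):
    g=cv2.cvtColor(im,cv2.COLOR_RGB2GRAY)
    for v in range(v0,v1,2):
        k=np.where(g[v,u0:u1]>thr)[0]+u0; print(v,(k.min(),k.max(),len(k)) if len(k) else None,end=" | ")
    print()
E
python3 - <<'E'
from h import *
for n in range(1):
    st(); c=calibration("wrist"); im=read_camera("wrist"); cv2.imwrite("pics/w4.png",im[:,:,::-1])
    print("tongue tops expected px",w2p(c,frame(TR,[[-.132,-.09,.035],[-.132,-.095,.035],[-.132,-.085,.035],[-.132,0,.035],[-.132,-.09,.0]])).round(0).tolist())
    bright(im,225,290,0,50,180); bright(im,60,120,0,50,180)
E
```

```text
t 4.25 p [ 0.4524 -0.0727  0.0793] yaw x 0.077 z [-0.002  0.    -1.   ] F [-0.2 -0.  -0.3] grip 44.4 w 3.01 q [-0.21  0.02  2.21 -0.    0.92  1.28]
tongue tops expected px [[248.0, 39.0], [257.0, 38.0], [239.0, 39.0], [87.0, 44.0], [249.0, 50.0]]
0 (np.int64(241), np.int64(258), 18) | 2 (np.int64(241), np.int64(258), 18) | 4 (np.int64(241), np.int64(258), 18) | 6 (np.int64(241), np.int64(258), 18) | 8 (np.int64(241), np.int64(258), 18) | 10 (np.int64(241), np.int64(258), 18) | 12 (np.int64(241), np.int64(258), 18) | 14 (np.int64(241), np.int64(258), 18) | 16 (np.int64(241), np.int64(258), 18) | 18 (np.int64(241), np.int64(258), 18) | 20 (np.int64(241), np.int64(259), 19) | 22 (np.int64(241), np.int64(259), 19) | 24 (np.int64(241), np.int64(259), 19) | 26 (np.int64(241), np.int64(259), 19) | 28 (np.int64(242), np.int64(259), 18) | 30 (np.int64(242), np.int64(259), 18) | 32 (np.int64(242), np.int64(259), 18) | 34 (np.int64(242), np.int64(251), 10) | 36 None | 38 None | 40 None | 42 None | 44 None | 46 None | 48 None | 
0 (np.int64(74), np.int64(92), 19) | 2 (np.int64(74), np.int64(92), 19) | 4 (np.int64(74), np.int64(92), 19) | 6 (np.int64(75), np.int64(92), 18) | 8 (np.int64(75), np.int64(93), 19) | 10 (np.int64(75), np.int64(93), 19) | 12 (np.int64(76), np.int64(93), 18) | 14 (np.int64(76), np.int64(94), 19) | 16 (np.int64(76), np.int64(94), 19) | 18 (np.int64(77), np.int64(95), 19) | 20 (np.int64(77), np.int64(95), 19) | 22 (np.int64(77), np.int64(95), 19) | 24 (np.int64(78), np.int64(96), 19) | 26 (np.int64(78), np.int64(96), 19) | 28 (np.int64(78), np.int64(96), 19) | 30 (np.int64(79), np.int64(97), 19) | 32 (np.int64(79), np.int64(97), 19) | 34 (np.int64(79), np.int64(97), 19) | 36 (np.int64(80), np.int64(98), 19) | 38 (np.int64(80), np.int64(98), 19) | 40 (np.int64(81), np.int64(87), 7) | 42 None | 44 None | 46 None | 48 None |
```

```bash
sed -i 's/^TR=.*/TR=[.6788,.0396,.10664]/' h.py; python3 - <<'E'
from h import *
a,h=np.array([.0862,-.0006,0]),-.028
e=rows([(2.5,*place(0,a,h,.036,.0225),3)])
rows([(2.5,*place(0,a,h,-.000,.0225),1.3)],start=e)
E
```

```text
[2.5, 0.1, 0.0, 2.8, 0.0, 0.1, -0.1, 2.5, 0.0, 0.1, 2.9, 0.0, 0.0, 0.0]
end [ 0.4534 -0.0736  0.0224] [-3.139 -0.123  0.   ]
[2.5, 1.2, 0.0, 0.0, 0.0, 0.0, 0.0, 2.5, 1.2, -0.1, 0.0, 0.0, 0.0, 0.0, 2.5, 1.2, 0.0, 0.0, 0.0, 0.0, 0.0]
end [ 0.4892 -0.0698  0.0224] [-3.139 -0.123  0.   ]
```

move_arm(series=[2.5,0.1,0.0,2.8,0.0,0.1,-0.1,2.5,0.0,0.1,2.9,0.0,0.0,0.0,2.5,0.0,0.0,0.0,0.0,0.0,0.0])

```text
time: 4.68
tool_pos: [0.4517, -0.0731, 0.021]
tcp_rot: [-3.138, -0.124, 0.006]
wrist_force: [-0.1, 0.4, -0.1]
width: 0.353
grip_force: 44.7
```

move_arm(series=[2.5,1.2,0.0,0.0,0.0,0.0,0.0,2.5,1.2,-0.1,0.0,0.0,0.0,0.0,2.5,1.2,0.0,0.0,0.0,0.0,0.0,2.5,0.0,0.0,0.0,0.0,0.0,0.0,2.5,0.0,0.0,0.0,0.0,0.0,0.0])

```text
time: 5.3
tool_pos: [0.4878, -0.0689, 0.022]
tcp_rot: [-3.138, -0.125, 0.003]
wrist_force: [0.3, -0.6, -0.3]
width: 0.35
grip_force: 44.7
```

```bash
python3 - <<'E'
from h import *
st(); im=read_camera("wrist"); cv2.imwrite("pics/w5.png",im[:,:,::-1])
E
```

```text
t 5.3 p [ 0.4878 -0.0689  0.022 ] yaw x 0.08 z [-0.002  0.001 -1.   ] F [ 0.3 -0.6 -0.3] grip 44.7 w 2.98 q [-0.19  0.17  2.17  0.    0.8   1.3 ]
```

View pics/w5.png

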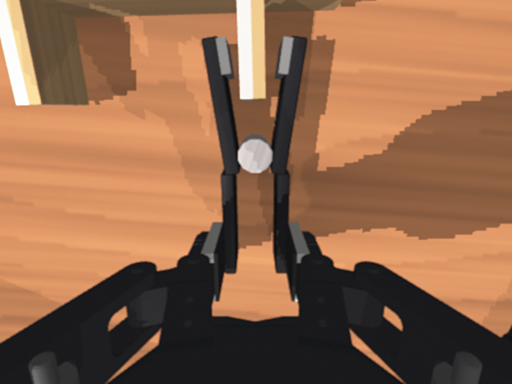

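```bash
python3 - <<'E'
from h import *
c=calibration("wrist")
a=p2w(c,(252,99),.035);b=p2w(c,(255,58),.0255);p=p2w(c,(255,154),.0255);print(a,b,p,np.linalg.norm((a-b)[:2]),np.linalg.norm((b-p)[:2]))
print(w2p(c,frame(TR,[[-.132,-.09,.035]])))
E
```

```text
[ 0.55716528 -0.06392372  0.035     ] [ 0.57359562 -0.06380161  0.0255    ] [ 0.53395184 -0.06697263  0.0255    ] 0.016430797446291837 0.03977039833770614
[[252.03040296  99.09792974]]
```

move_arm(series=[2.5,0.1,0.0,0.0,0.0,0.0,0.0,6.0,0.0,0.0,0.0,0.0,0.0,0.0,6.0,0.0,0.0,0.0,0.0,0.0,0.0,6.0,0.0,0.0,0.0,0.0,0.0,0.0,6.0,0.0,0.0,0.0,0.0,0.0,0.0])

```text
time: 5.98
tool_pos: [0.4891, -0.069, 0.0221]
tcp_rot: [-3.139, -0.125, 0.001]
wrist_force: [-0.3, -0.4, 0.5]
width: 0.706
grip_force: 0.0
```

move_arm(series=[6.0,0.0,0.0,-3.0,0.0,0.0,0.0,6.0,0.0,0.0,-6.0,0.0,0.0,0.0,7.0,0.0,0.0,-3.0,0.0,0.0,0.0,7.0,0.0,0.0,0.0,0.0,0.0,0.0])

```text
time: 6.48
tool_pos: [0.4918, -0.0695, 0.1456]
tcp_rot: [3.138, 0.125, 0.009]
wrist_force: [0.9, 0.1, -0.1]
width: 0.815
grip_force: 0.0
```

```bash
python3 - <<'E'
from h import *
st(); im=read_camera("wrist"); cv2.imwrite("pics/w6.png",im[:,:,::-1])
t=read_camera("top"); cv2.imwrite("pics/t6.png",t[:,:,::-1])
o=cv2.imread("pics/top0.png").astype(int)
# have the other clamps moved?
for u,v in((182,202),(340,233)):
    print(abs(t[v-35:v+35,u-30:u+30,::-1].astype(int)-o[v-35:v+35,u-30:u+30]).sum(2).mean())
c=calibration("wrist"); print(w2p(c,frame(TR,[[-.132,-.09,.035],[-.114,-.09,.024],[-.157,-.09,.024]])).round(0).tolist())
a=cv2.resize(im[:,:,::-1],(400,300)); b=cv2.resize(t[125:255,150:370,::-1],(400,236))
cv2.imwrite("pics/v6.png",np.vstack([a,b]))
E
```

```text
t 6.47 p [ 0.4918 -0.0695  0.1456] yaw x 0.08 z [ 0.006 -0.001 -1.   ] F [ 0.9  0.1 -0.1] grip 0.0 w 6.93 q [-0.19  0.    2.08  0.    1.05  1.3 ]
23.911428571428573
56.478809523809524
[[253.0, 105.0], [253.0, 82.0], [254.0, 135.0]]
```

View pics/v6.png

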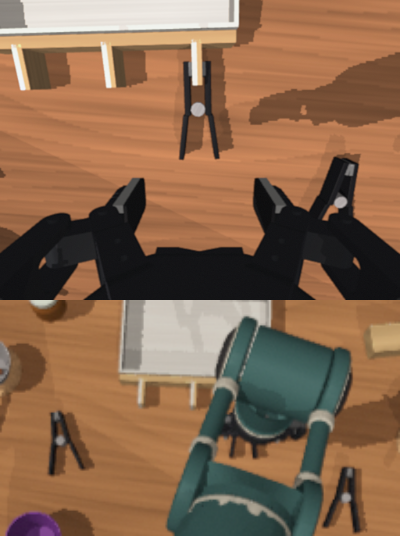

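```bash
cat >> h.py <<'E'
def findclamp(im,box):
    "pads and pivot blobs (grey) near black pixels within box u0,v0,u1,v1 of the wrist picture"
    u0,v0,u1,v1=box; a=im[v0:v1,u0:u1]; hsv=cv2.cvtColor(a,cv2.COLOR_RGB2HSV)
    grey=((hsv[...,1]<60)&(hsv[...,2]>85)).astype(np.uint8)
    dark=cv2.dilate((hsv[...,2]<60).astype(np.uint8),np.ones((9,9)))
    n,_,S,C=cv2.connectedComponentsWithStats(grey&dark)
    return [(round(C[i][0]+u0,1),round(C[i][1]+v0,1),int(S[i][4])) for i in range(1,n) if S[i][4]>25]
E
python3 - <<'E'
from h import *
im=cv2.imread("pics/w6.png")[:,:,::-1]; print(findclamp(im,(200,60,320,230)))
im=cv2.imread("pics/w1.png")[:,:,::-1]; print(findclamp(im,(190,40,320,220)))
im=cv2.imread("pics/w2.png")[:,:,::-1]; print(findclamp(im,(190,20,305,200)))
y=-.045; g=np.array([.4315,-.2525])-.04*np.array([np.cos(y),np.sin(y)]);print(g)
rows([(7.,[*g,.120],down(y)),(7.,[*g,.120],down(y))])
E
```

```text
[(np.float64(244.3), np.float64(92.9), 116), (np.float64(260.0), np.float64(87.5), 50), (np.float64(246.4), np.float64(139.7), 60), (np.float64(260.2), np.float64(139.6), 43)]
[(np.float64(253.9), np.float64(83.0), 86), (np.float64(260.8), np.float64(82.3), 88), (np.float64(250.2), np.float64(140.6), 54), (np.float64(265.4), np.float64(139.8), 60)]
[(np.float64(280.5), np.float64(58.1), 159), (np.float64(216.9), np.float64(60.6), 277), (np.float64(238.4), np.float64(157.0), 81), (np.float64(265.3), np.float64(155.8), 84)]
[ 0.39154049 -0.25070061]
[7.0, -2.8, 4.3, 0.5, 0.0, 0.0, 1.8, 7.0, -2.6, 4.5, 0.6, 0.0, 0.0, 1.8, 7.0, -2.5, 4.5, 0.5, 0.0, 0.0, 1.8, 7.0, -2.4, 4.5, 0.6, 0.0, 0.1, 1.7, 7.0, 0.0, 0.0, 0.0, 0.0, 0.0, 0.0]
end [ 0.3917 -0.2503  0.1198] [-3.14e+00  7.00e-02 -1.00e-03]
```

move_arm(series=[7.0,-2.8,4.3,0.5,0.0,0.0,1.8,7.0,-2.6,4.5,0.6,0.0,0.0,1.8,7.0,-2.5,4.5,0.5,0.0,0.0,1.8,7.0,-2.4,4.5,0.6,0.0,0.1,1.7,7.0,0.0,0.0,0.0,0.0,0.0,0.0])

```text
time: 7.2
tool_pos: [0.3887, -0.2515, 0.1174]
tcp_rot: [-3.138, 0.078, 0.006]
wrist_force: [-0.5, 0.5, -0.2]
width: 0.818
grip_force: 0.0
```

move_arm(series=[7.0,0.0,0.0,0.0,0.0,0.0,0.0,7.0,0.0,0.0,0.0,0.0,0.0,0.0])

```text
time: 7.45
tool_pos: [0.3921, -0.2492, 0.1195]
tcp_rot: [-3.139, 0.067, 0.0]
wrist_force: [-0.1, 0.4, -0.3]
width: 0.819
grip_force: 0.0
```

```bash
python3 - <<'E'
from h import *
st(); c=calibration("wrist"); im=read_camera("wrist"); cv2.imwrite("pics/w7.png",im[:,:,::-1])
print(w2p(c,frame([.4315,-.2525,-.045],CL)).round(1).tolist()); print(findclamp(im,(180,30,330,215)))
E
```

```text
t 7.45 p [ 0.3921 -0.2492  0.1195] yaw x -0.043 z [-0.     0.002 -1.   ] F [-0.1  0.4 -0.3] grip 0.0 w 6.97 q [-0.62 -0.03  2.16  0.    1.01  0.99]
[[254.8, 143.4], [254.9, 85.4], [218.9, 215.2], [290.5, 215.4]]
[(np.float64(258.7), np.float64(85.8), 87), (np.float64(251.6), np.float64(86.2), 86), (np.float64(248.7), np.float64(141.9), 56), (np.float64(263.8), np.float64(141.4), 52)]
```

move_arm(series=[7.0,0.0,0.1,3.7,0.0,0.0,0.0,7.0,0.0,0.0,3.6,0.0,0.0,0.0,7.0,0.0,0.0,2.5,0.0,0.0,0.0,7.0,0.0,0.0,0.0,0.0,0.0,0.0,2.5,0.0,0.0,0.0,0.0,0.0,0.0])

```text
time: 8.12
tool_pos: [0.3928, -0.2512, 0.0231]
tcp_rot: [-3.141, 0.067, -0.002]
wrist_force: [-3.4, 1.2, 9.2]
width: 0.625
grip_force: 8.8
```

move_arm(series=[2.5,0.0,0.0,0.0,0.0,0.0,0.0,2.5,0.0,0.0,0.0,0.0,0.0,0.0,2.5,0.0,0.0,0.0,0.0,0.0,0.0,2.5,0.0,0.0,0.0,0.0,0.0,0.0])

```text
time: 8.62
tool_pos: [0.3941, -0.2525, 0.0254]
tcp_rot: [3.139, -0.069, 0.007]
wrist_force: [-1.8, 1.7, 10.3]
width: 0.349
grip_force: 44.0
```

move_arm(series=[2.5,0.0,0.0,-3.0,0.0,0.0,0.0,2.5,0.0,0.0,-4.0,0.0,0.0,0.0,2.5,0.0,0.0,-2.0,0.0,0.0,0.0,2.5,0.0,0.0,0.0,0.0,0.0,0.0,2.5,0.0,0.0,0.0,0.0,0.0,0.0])

```text
time: 9.25
tool_pos: [0.3918, -0.2511, 0.112]
tcp_rot: [-3.14, 0.069, -0.001]
wrist_force: [0.3, -0.0, -1.0]
width: 0.349
grip_force: 45.3
```

```bash
python3 - <<'E'
from h import *
st(); im=read_camera("wrist"); cv2.imwrite("pics/w8.png",im[:,:,::-1]); b=findclamp(im,(180,20,320,200)); print(b)
up=[x for x in b if x[1]<100]; lo=[x for x in b if x[1]>120]
pa=np.mean([x[:2] for x in up],0); pi=np.mean([x[:2] for x in lo],0); print(pa,pi)
a,h=held(pa,pi,read_state()["tool_pos"][2]-.0202+.024)
e=rows([(2.5,[.40,-.12,.10],down(.03)),(2.5,*place(1,a,h,.036,.08)),(2.5,*place(1,a,h,.036,.08))])
E
```

```text
t 9.25 p [ 0.3918 -0.2511  0.112 ] yaw x -0.044 z [ 0.001  0.    -1.   ] F [ 0.3 -0.  -1. ] grip 45.3 w 2.97 q [-0.62 -0.02  2.17  0.    0.99  0.99]
[(np.float64(223.2), np.float64(67.7), 163), (np.float64(285.4), np.float64(67.3), 161), (np.float64(240.9), np.float64(159.9), 91), (np.float64(268.5), np.float64(159.0), 85)]
[254.3  67.5] [254.7  159.45]
pads in tool [ 0.0828  0.0015 -0.0038] pivot [ 0.0442  0.0017 -0.0038] dist 0.0386
heading in tool -0.004
[2.5, 0.1, -4.4, 0.4, 0.0, 0.0, -1.4, 2.5, 0.2, -4.3, 0.4, -0.1, 0.0, -1.4, 2.5, 0.3, -4.4, 0.3, 0.0, 0.0, -1.4, 2.5, 1.7, -4.5, 0.7, 0.0, 0.0, -1.4, 2.5, 1.8, -4.5, 0.7, 0.0, 0.0, -1.4]
[2.5, 2.0, -4.4, 0.6, 0.0, 0.0, -1.4, 2.5, 0.0, 0.0, 0.0, 0.0, 0.0, 0.0]
end [0.4476 0.0169 0.0804] [ 3.137e+00  1.610e-01 -1.000e-03]
```

move_arm(series=[2.5,0.1,-4.4,0.4,0.0,0.0,-1.4,2.5,0.2,-4.3,0.4,-0.1,0.0,-1.4,2.5,0.3,-4.4,0.3,0.0,0.0,-1.4,2.5,1.7,-4.5,0.7,0.0,0.0,-1.4,2.5,1.8,-4.5,0.7,0.0,0.0,-1.4])

```text
time: 9.93
tool_pos: [0.431, -0.0276, 0.0857]
tcp_rot: [3.138, 0.123, -0.002]
wrist_force: [1.0, 0.2, -1.6]
width: 0.348
grip_force: 45.3
```

move_arm(series=[2.5,2.0,-4.4,0.6,0.0,0.0,-1.4,2.5,0.0,0.0,0.0,0.0,0.0,0.0,2.5,0.0,0.0,0.0,0.0,0.0,0.0,2.5,0.0,0.0,0.0,0.0,0.0,0.0])

```text
time: 10.42
tool_pos: [0.4476, 0.0154, 0.0805]
tcp_rot: [3.136, 0.158, -0.001]
wrist_force: [-0.7, 0.1, -0.4]
width: 0.346
grip_force: 45.4
```

```bash
cat >> h.py <<'E'
def tongue_end(im,exp):
    "column middle and end row of the bright tongue near the expected pixel"
    g=cv2.cvtColor(im,cv2.COLOR_RGB2GRAY); u,v=int(exp[0]),int(exp[1]); m=g[:,max(0,u-22):u+23]>180
    n=m[:v+25].sum(1); r=np.where((n>12)&(n<30))[0]; r=r[r<v+25].max(); k=np.where(m[r-2])[0]+max(0,u-22); return k.mean(),r+1
E
python3 - <<'E'
from h import *
st(); c=calibration("wrist"); im=read_camera("wrist"); cv2.imwrite("pics/w9.png",im[:,:,::-1])
for y in(0,):
    e=w2p(c,frame(TR,[[-.132,y,.035]]))[0]; print(e,tongue_end(im,e))
a,h=np.array([.0828,.0015,0]),-.004
e=rows([(2.5,*place(1,a,h,.036,.0265),3)])
rows([(2.5,*place(1,a,h,-.001,.0265),1.3)],start=e)
E
```

```text
t 10.43 p [0.4476 0.0154 0.0805] yaw x 0.101 z [-0.    -0.001 -1.   ] F [-0.7  0.1 -0.4] grip 45.4 w 2.94 q [-0.02 -0.01  2.23 -0.    0.92  1.45]
[251.45886632  44.60248561] (np.float64(251.5), np.int64(44))
[2.5, 0.0, -0.1, 2.7, 0.0, 0.0, -0.1, 2.5, -0.1, -0.1, 2.7, 0.1, 0.0, 0.0]
end [0.4466 0.017  0.0267] [-3.137 -0.16   0.   ]
[2.5, 1.2, 0.0, 0.0, 0.0, 0.0, 0.0, 2.5, 1.3, 0.0, 0.0, 0.0, 0.0, 0.0, 2.5, 1.2, 0.0, 0.0, 0.0, 0.0, 0.0]
end [0.4834 0.0208 0.0267] [-3.137 -0.16   0.   ]
```

move_arm(series=[2.5,0.0,-0.1,2.7,0.0,0.0,-0.1,2.5,-0.1,-0.1,2.7,0.1,0.0,0.0,2.5,0.0,0.0,0.0,0.0,0.0,0.0])

```text
time: 10.85
tool_pos: [0.4457, 0.0172, 0.0258]
tcp_rot: [-3.137, -0.16, 0.004]
wrist_force: [-0.3, -0.5, -0.3]
width: 0.346
grip_force: 48.2
```

move_arm(series=[2.5,1.2,0.0,0.0,0.0,0.0,0.0,2.5,1.3,0.0,0.0,0.0,0.0,0.0,2.5,1.2,0.0,0.0,0.0,0.0,0.0,2.5,0.0,0.0,0.0,0.0,0.0,0.0,2.5,0.0,0.0,0.0,0.0,0.0,0.0])

```text
time: 11.48
tool_pos: [0.4837, 0.0221, 0.0268]
tcp_rot: [-3.137, -0.164, 0.001]
wrist_force: [0.1, -0.2, -1.1]
width: 0.346
grip_force: 48.2
```

```bash
python3 - <<'E'
from h import *
st(); c=calibration("wrist"); im=read_camera("wrist"); cv2.imwrite("pics/w10.png",im[:,:,::-1])
e=w2p(c,frame(TR,[[-.132,0,.035]]))[0]; print(e,tongue_end(im,e)); b=findclamp(im,(190,20,235,120))+findclamp(im,(275,20,320,120)); print(b)
E
```

```text
t 11.47 p [0.4837 0.0221 0.0268] yaw x 0.104 z [-0.     0.001 -1.   ] F [ 0.1 -0.2 -1.1] grip 48.2 w 2.94 q [-0.01  0.15  2.19  0.    0.81  1.46]
[258.34591639 113.99689453] (np.float64(259.0), np.int64(113))
[(np.float64(223.4), np.float64(65.0), 150), (np.float64(288.1), np.float64(64.7), 145)]
```

move_arm(series=[6.0,0.0,0.0,0.0,0.0,0.0,0.0,6.0,0.0,0.0,0.0,0.0,0.0,0.0,6.0,0.0,0.0,0.0,0.0,0.0,0.0,6.0,0.0,0.0,0.0,0.0,0.0,0.0])

```text
time: 12.02
tool_pos: [0.4839, 0.022, 0.027]
tcp_rot: [-3.137, -0.163, -0.001]
wrist_force: [0.1, 1.0, 0.6]
width: 0.703
grip_force: 0.0
```

move_arm(series=[6.0,0.0,0.0,-3.0,0.0,0.0,0.0,6.0,0.0,0.0,-6.0,0.0,0.0,0.0,7.0,0.0,0.0,-3.0,0.0,0.0,0.0,7.0,0.0,0.0,0.0,0.0,0.0,0.0])

```text
time: 12.52
tool_pos: [0.4865, 0.0219, 0.1504]
tcp_rot: [-3.137, -0.163, -0.012]
wrist_force: [-0.0, 0.9, -0.8]
width: 0.818
grip_force: 0.0
```

```bash
python3 - <<'E'
from h import *
st(); t=read_camera("top"); cv2.imwrite("pics/t11.png",t[:,:,::-1]); w=read_camera("wrist"); cv2.imwrite("pics/w11.png",w[:,:,::-1])
print(findclamp(t,(160,175,210,230)), findclamp(cv2.imread("pics/top0.png")[:,:,::-1],(160,175,210,230)))
y=.37; g=np.array([.456,.2437])-.04*np.array([np.cos(y),np.sin(y)]);print(g)
rows([(7.,[*g,.120],down(y)),(7.,[*g,.120],down(y))])
E
```

```text
t 12.53 p [0.4865 0.0219 0.1504] yaw x 0.104 z [ 0.008  0.001 -1.   ] F [-0.   0.9 -0.8] grip 0.0 w 6.95 q [-0.01 -0.02  2.1   0.    1.06  1.46]
[] []
[0.41870691 0.22923538]
[7.0, -1.1, -5.3, 0.7, 0.0, 0.0, -3.8, 7.0, -0.7, -5.4, 0.6, 0.0, 0.0, -3.8, 7.0, -0.4, -5.4, 0.7, 0.0, 0.0, -3.8, 7.0, 0.0, -5.4, 0.7, 0.0, 0.0, -3.8, 7.0, 0.0, 0.0, 0.0, 0.0, 0.0, 0.0]
end [0.4184 0.2286 0.1198] [-3.088e+00 -5.770e-01 -1.000e-03]
```

move_arm(series=[7.0,-1.1,-5.3,0.7,0.0,0.0,-3.8,7.0,-0.7,-5.4,0.6,0.0,0.0,-3.8,7.0,-0.4,-5.4,0.7,0.0,0.0,-3.8,7.0,0.0,-5.4,0.7,0.0,0.0,-3.8,7.0,0.0,0.0,0.0,0.0,0.0,0.0])

```text
time: 13.25
tool_pos: [0.4155, 0.2305, 0.1173]
tcp_rot: [3.086, 0.585, -0.007]
wrist_force: [-0.7, -0.3, -0.7]
width: 0.816
grip_force: 0.0
```

move_arm(series=[7.0,0.0,0.0,0.0,0.0,0.0,0.0,7.0,0.0,0.0,0.0,0.0,0.0,0.0])

```text
time: 13.5
tool_pos: [0.4187, 0.2273, 0.1194]
tcp_rot: [3.089, 0.574, -0.001]
wrist_force: [0.5, 0.4, 0.3]
width: 0.819
grip_force: 0.0
```

```bash
python3 - <<'E'
from h import *
st(); c=calibration("wrist"); im=read_camera("wrist"); cv2.imwrite("pics/w12.png",im[:,:,::-1])
print(w2p(c,frame([.456,.2437,.37],CL)).round(1).tolist()); print(findclamp(im,(150,0,360,225)))
E
```

```text
t 13.5 p [0.4187 0.2273 0.1194] yaw x 0.367 z [-0.001 -0.    -1.   ] F [0.5 0.4 0.3] grip 0.0 w 6.96 q [ 0.45 -0.    2.14 -0.    1.01  1.65]
[[250.4, 141.0], [250.0, 82.7], [215.0, 213.3], [286.7, 213.1]]
[(np.float64(250.0), np.float64(82.5), 84), (np.float64(257.5), np.float64(83.1), 81), (np.float64(245.2), np.float64(138.9), 64), (np.float64(260.4), np.float64(138.5), 51)]
```

move_arm(series=[7.0,0.1,-0.2,3.6,0.0,0.0,0.0,7.0,0.0,0.0,3.5,0.0,0.0,0.0,7.0,0.0,0.0,2.4,0.0,0.0,0.0,7.0,0.0,0.0,0.0,0.0,0.0,0.0,2.5,0.0,0.0,0.0,0.0,0.0,0.0])

```text
time: 14.18
tool_pos: [0.4199, 0.2306, 0.026]
tcp_rot: [-3.088, -0.575, -0.002]
wrist_force: [-3.8, -2.1, 12.0]
width: 0.625
grip_force: 9.7
```

move_arm(series=[2.5,0.0,0.0,0.0,0.0,0.0,0.0,2.5,0.0,0.0,0.0,0.0,0.0,0.0,2.5,0.0,0.0,0.0,0.0,0.0,0.0,2.5,0.0,0.0,0.0,0.0,0.0,0.0])

```text
time: 14.68
tool_pos: [0.4213, 0.2316, 0.0287]
tcp_rot: [-3.087, -0.576, -0.008]
wrist_force: [-4.5, -2.7, 13.9]
width: 0.341
grip_force: 43.3
```

move_arm(series=[2.5,0.0,0.0,-3.0,0.0,0.0,0.0,2.5,0.0,0.0,-4.0,0.0,0.0,0.0,2.5,0.0,0.0,-2.0,0.0,0.0,0.0,2.5,0.0,0.0,0.0,0.0,0.0,0.0,2.5,0.0,0.0,0.0,0.0,0.0,0.0])

```text
time: 15.3
tool_pos: [0.4188, 0.2306, 0.115]
tcp_rot: [-3.088, -0.576, -0.001]
wrist_force: [-0.4, -0.3, -1.0]
width: 0.34
grip_force: 44.6
```

```bash
python3 - <<'E'
from h import *
st(); im=read_camera("wrist"); cv2.imwrite("pics/w13.png",im[:,:,::-1]); b=findclamp(im,(180,20,320,200)); print(b)
up=[x for x in b if x[1]<100]; lo=[x for x in b if x[1]>120]
pa=np.mean([x[:2] for x in up],0); pi=np.mean([x[:2] for x in lo],0); print(pa,pi)
a,h=held(pa,pi,read_state()["tool_pos"][2]-.0254+.024)
e=rows([(2.5,*place(2,a,h,.036,.08)),(2.5,*place(2,a,h,.036,.08))])
E
```

```text
t 15.3 p [0.4188 0.2306 0.115 ] yaw x 0.369 z [ 0.001  0.001 -1.   ] F [-0.4 -0.3 -1. ] grip 44.6 w 2.89 q [0.45 0.01 2.14 0.   0.99 1.65]
[(np.float64(229.6), np.float64(62.1), 157), (np.float64(291.1), np.float64(64.7), 165), (np.float64(244.1), np.float64(153.3), 87), (np.float64(271.2), np.float64(154.9), 92)]
[260.35  63.4 ] [257.65 154.1 ]
pads in tool [0.0843 0.004  0.0013] pivot [0.0451 0.0029 0.0014] dist 0.0392
heading in tool 0.027
[2.5, -0.9, 4.1, 1.1, 0.0, 0.0, 4.5, 2.5, -0.7, 4.1, 1.2, 0.0, 0.0, 4.5, 2.5, -0.3, 4.2, 1.1, 0.0, 0.0, 4.5, 2.5, 0.0, 0.0, 0.0, 0.0, 0.0, 0.0]
end [0.4356 0.106  0.0803] [-3.135e+00 -2.100e-01  1.000e-03]
```

move_arm(series=[2.5,-0.9,4.1,1.1,0.0,0.0,4.5,2.5,-0.7,4.1,1.2,0.0,0.0,4.5,2.5,-0.3,4.2,1.1,0.0,0.0,4.5,2.5,0.0,0.0,0.0,0.0,0.0,0.0,2.5,0.0,0.0,0.0,0.0,0.0,0.0])

```text
time: 15.98
tool_pos: [0.4358, 0.1065, 0.0802]
tcp_rot: [-3.134, -0.209, 0.002]
wrist_force: [0.7, -0.1, -1.0]
width: 0.336
grip_force: 44.7
```

move_arm(series=[2.5,0.0,0.0,0.0,0.0,0.0,0.0])

```text
time: 16.1
tool_pos: [0.4364, 0.1073, 0.081]
tcp_rot: [-3.134, -0.212, -0.001]
wrist_force: [-0.4, 0.2, -0.1]
width: 0.337
grip_force: 44.7
```

```bash
python3 - <<'E'
from h import *
st(); c=calibration("wrist"); im=read_camera("wrist"); cv2.imwrite("pics/w14.png",im[:,:,::-1])
e=w2p(c,frame(TR,[[-.132,.09,.035]]))[0]; print(e,tongue_end(im,e))
a,h=np.array([.0843,.004,0]),.027
e=rows([(2.5,*place(2,a,h,.036,.0295),3)])
rows([(2.5,*place(2,a,h,-.001,.0295),1.3)],start=e)
E
```

```text
t 16.1 p [0.4364 0.1073 0.081 ] yaw x 0.135 z [ 0.     0.001 -1.   ] F [-0.4  0.2 -0.1] grip 44.7 w 2.86 q [ 0.19 -0.    2.22  0.    0.92  1.62]
[262.50371038  42.38737483] (np.float64(262.5), np.int64(42))
[2.5, 0.0, 0.1, 2.6, 0.0, 0.0, 0.0, 2.5, -0.1, 0.0, 2.6, 0.0, 0.0, 0.1]
end [0.4356 0.1063 0.0291] [-3.134e+00 -2.100e-01 -1.000e-03]
[2.5, 1.2, 0.0, 0.0, 0.0, 0.0, 0.0, 2.5, 1.3, 0.1, 0.0, 0.0, 0.0, 0.0, 2.5, 1.2, 0.0, 0.0, 0.0, 0.0, 0.0]
end [0.4724 0.1102 0.0292] [-3.134e+00 -2.100e-01 -1.000e-03]
```

move_arm(series=[2.5,0.0,0.1,2.6,0.0,0.0,0.0,2.5,-0.1,0.0,2.6,0.0,0.0,0.1,2.5,0.0,0.0,0.0,0.0,0.0,0.0])

```text
time: 16.52
tool_pos: [0.4341, 0.1059, 0.0279]
tcp_rot: [-3.134, -0.21, 0.004]
wrist_force: [-1.0, -0.1, 0.1]
width: 0.338
grip_force: 56.9
```

move_arm(series=[2.5,1.2,0.0,0.0,0.0,0.0,0.0,2.5,1.3,0.1,0.0,0.0,0.0,0.0,2.5,1.2,0.0,0.0,0.0,0.0,0.0,2.5,0.0,0.0,0.0,0.0,0.0,0.0,2.5,0.0,0.0,0.0,0.0,0.0,0.0])

```text
time: 17.15
tool_pos: [0.4721, 0.1091, 0.0289]
tcp_rot: [-3.134, -0.207, 0.0]
wrist_force: [0.0, -0.6, -0.1]
width: 0.338
grip_force: 56.9
```

```bash
python3 - <<'E'
from h import *
st(); c=calibration("wrist"); im=read_camera("wrist"); cv2.imwrite("pics/w15.png",im[:,:,::-1])
e=w2p(c,frame(TR,[[-.132,.09,.035]]))[0]; print(e,tongue_end(im,e)); b=findclamp(im,(190,20,240,120))+findclamp(im,(280,20,320,120)); print(b)
E
```

```text
t 17.15 p [0.4721 0.1091 0.0289] yaw x 0.132 z [-0.  0. -1.] F [ 0.  -0.6 -0.1] grip 56.9 w 2.88 q [0.18 0.14 2.18 0.   0.81 1.61]
[257.30466716 108.3621902 ] (np.float64(257.5), np.int64(107))
[(np.float64(222.6), np.float64(62.1), 147), (np.float64(286.9), np.float64(60.4), 133)]
```

move_arm(series=[6.0,0.0,0.0,0.0,0.0,0.0,0.0,6.0,0.0,0.0,0.0,0.0,0.0,0.0,6.0,0.0,0.0,0.0,0.0,0.0,0.0,6.0,0.0,0.0,0.0,0.0,0.0,0.0])

```text
time: 17.7
tool_pos: [0.4723, 0.1092, 0.0291]
tcp_rot: [-3.134, -0.207, -0.001]
wrist_force: [0.0, -0.4, 0.1]
width: 0.708
grip_force: 0.0
```

move_arm(series=[6.0,0.0,0.0,-3.0,0.0,0.0,0.0,6.0,0.0,0.0,-6.0,0.0,0.0,0.0,7.0,0.0,0.0,-6.0,0.0,0.0,0.0,7.0,0.0,0.0,-1.0,0.0,0.0,0.0])

```text
time: 18.2
tool_pos: [0.4758, 0.1098, 0.1947]
tcp_rot: [-3.133, -0.207, -0.017]
wrist_force: [-0.3, 1.0, 0.5]
width: 0.816
grip_force: 0.0
```

```bash
python3 - <<'E'
from h import *
st(); im=read_camera("wrist"); cv2.imwrite("pics/w16.png",im[:,:,::-1])
rows([(7.,[.39,.38,.2],down(0)),(7.,[.39,.38,.2],down(0))])
E
```

```text
t 18.2 p [0.4758 0.1098 0.1947] yaw x 0.132 z [ 0.011  0.002 -1.   ] F [-0.3  1.   0.5] grip 0.0 w 6.93 q [ 0.18 -0.07  2.05  0.    1.15  1.61]
[7.0, -1.0, -5.6, -0.1, 0.0, -0.1, 1.5, 7.0, -1.1, -5.5, -0.2, 0.0, -0.1, 1.5, 7.0, -1.2, -5.6, -0.1, 0.0, -0.1, 1.5, 7.0, -1.5, -5.5, -0.1, -0.1, -0.1, 1.6, 7.0, -1.5, -5.4, -0.2, 0.0, -0.1, 1.5]
[7.0, 0.0, 0.0, 0.0, 0.0, 0.0, 0.0]
end [0.3901 0.3799 0.2004] [ 3.141e+00 -1.000e-03 -1.000e-03]
```

move_arm(series=[7.0,-1.0,-5.6,-0.1,0.0,-0.1,1.5,7.0,-1.1,-5.5,-0.2,0.0,-0.1,1.5,7.0,-1.2,-5.6,-0.1,0.0,-0.1,1.5,7.0,-1.5,-5.5,-0.1,-0.1,-0.1,1.6,7.0,-1.5,-5.4,-0.2,0.0,-0.1,1.5])

```text
time: 18.88
tool_pos: [0.3856, 0.3802, 0.1938]
tcp_rot: [3.137, -0.002, -0.017]
wrist_force: [1.0, 1.4, 0.3]
width: 0.821
grip_force: 0.0
```

move_arm(series=[7.0,0.0,0.0,0.0,0.0,0.0,0.0,7.0,0.0,0.0,0.0,0.0,0.0,0.0,7.0,0.0,0.0,0.0,0.0,0.0,0.0])

```text
time: 19.25
tool_pos: [0.3875, 0.3779, 0.1951]
tcp_rot: [3.138, -0.003, -0.015]
wrist_force: [0.1, 0.1, 0.1]
width: 0.818
grip_force: 0.0
```

```bash
python3 - <<'E'
from h import *
st(); c=calibration("wrist"); im=read_camera("wrist"); cv2.imwrite("pics/w17.png",im[:,:,::-1])
t=read_camera("top"); cv2.imwrite("pics/t17.png",t[:,:,::-1])
np.savez("w17.npz",**c)
k=cv2.resize(im[:,:,::-1],(800,600)) if 0 else im[:,:,::-1]
b=cv2.resize(t[135:225,190:330,::-1],(512,329//1)); b=b[:216]
cv2.imwrite("pics/v17.png",np.vstack([k,b]))
print(w2p(c,[[.557,.386,.064],[.449,.394,.052]]))
E
```

```text
t 19.25 p [0.3875 0.3779 0.1951] yaw x -0.002 z [-0.009 -0.003 -1.   ] F [0.1 0.1 0.1] grip 0.0 w 6.95 q [0.72 0.05 1.93 0.   1.17 2.3 ]
[[241.01658864 -31.73967526]
 [234.61568587 111.64638635]]
```

View pics/v17.png

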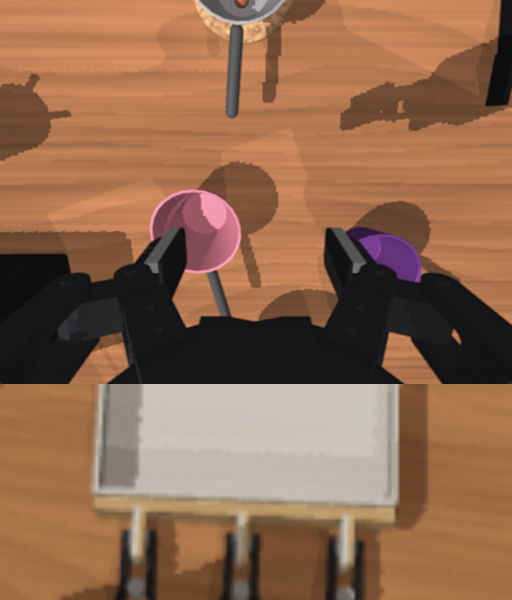

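Clamps are clipped on all three tongues. Cup0's handle runs from (237,28) to tip (231,116) in the wrist view. Next I fit a kinematic model, so I can check that the tipping motion is reachable.

```bash
cat > kin.py <<'E'
import numpy as np
from scipy.spatial.transform import Rotation as R
from scipy.optimize import least_squares
D=[([0.1888,-0.6474,0.2381],[-1.32391,.264703,1.605252,0,1.273747,-.03691]),([.6198,-.2014,.1169],[-.35,.32,1.77,0,1.06,1.5]),([.6218,-.2067,.1085],[-.36,.33,1.77,0,1.03,1.49]),
([.4524,-.0727,.0793],[-.21,.02,2.21,0,.92,1.28]),([.4878,-.0689,.022],[-.19,.17,2.17,0,.8,1.3]),([.3921,-.2492,.1195],[-.62,-.03,2.16,0,1.01,.99]),([.4476,.0154,.0805],[-.02,-.01,2.23,0,.92,1.45]),
([.4837,.0221,.0268],[-.01,.15,2.19,0,.81,1.46]),([.4187,.2273,.1194],[.45,0,2.14,0,1.01,1.65]),([.4364,.1073,.081],[.19,0,2.22,0,.92,1.62]),([.4721,.1091,.0289],[.18,.14,2.18,0,.81,1.61]),([.4758,.1098,.1947],[.18,-.07,2.05,0,1.15,1.61]),([.3875,.3779,.1951],[.72,.05,1.93,0,1.17,2.3])]
S4=1
def fk(q,k):
    e,d1,a1,a2,ax,az,d6=k
    F=R.from_euler("z",q[0])*R.from_euler("y",q[1]+q[2]); T=F*R.from_euler("z",S4*q[3])*R.from_euler("y",q[4])*R.from_euler("z",q[5]+np.pi/2)
    w=R.from_euler("z",q[0]).apply([a1+a2*np.sin(q[1]),e,d1+a2*np.cos(q[1])])+F.apply([ax,0,az])
    return w+T.apply([0,0,d6]),T
_f=least_squares(lambda k:np.ravel([fk(q,k)[0]-p for p,q in D]),[.025,.3,0,.4,0,.4,.2])
K=_f.x; FIT=np.abs(_f.fun).max()
LO=np.array([-2.63,-.94,.31,-1.31,0,-2.55]);HI=np.array([2.63,2.18,2.57,4.45,2.66,2.55])
def ik(p,T,q0,n=12):
    best=None; rng=np.random.default_rng(0)
    def f(q):
        a,B=fk(q,K); return np.r_[(a-p)*10,(B.inv()*T).as_rotvec()]
    for i in range(n):
        s=np.clip(q0 if i==0 else q0+rng.normal(0,.8,6),LO+.02,HI-.02)
        r=least_squares(f,s,bounds=(LO,HI)); c=(abs(r.fun).max()>3e-3, np.abs(r.x-q0).max())
        if best is None or c<best[0]: best=(c,r.x,abs(r.fun).max())
    return best[1],best[2]
E
python3 - <<'E'
from h import *
import kin
from kin import *
print(K.round(4),FIT)
c=dict(np.load("w17.npz")); 
tip,near=p2w(c,(231.5,115.5),.052),p2w(c,(236.5,30),.052); d=(near-tip)[:2]; hy=np.arctan2(d[1],d[0]); print("handle tip",tip,near,"heading",hy)
ct=calibration("top"); print("cup from rim",p2w(ct,(140.8,160.5),.064),"cup from tip",tip[:2]+.121*np.array([np.cos(hy),np.sin(hy)]))
print("pink",p2w(ct,(108.8,231.7),.064),"purple",p2w(ct,(168,257),.064))
# tool poses about the handle: roll t (tool tilts); over tray
for s in(1,-1):
  q0=np.array([.4,.1,1.9,0,1.1,1.9])
  for t in range(-40,131,10):
    Q=R.from_rotvec(np.radians(s*t)*np.array([1,0,0]))*down(0)
    g=np.array([.60,.06,.15]); p=g+Q.apply([0,0,.011])
    q,e=ik(p,Q,q0,n=8); q0=q if e<.003 else q0
    print(s,t,Q.apply([0,0,1]).round(2),q.round(2),round(e,4))
E
```

```text
[0.0244 0.0194 0.0041 0.508  0.0032 0.5631 0.1037] 0.005311777711350052
handle tip [0.44557153 0.39694004 0.052     ] [0.5164827  0.39096606 0.052     ] heading -0.08404749645729728
cup from rim [0.55727687 0.38588938 0.064     ] cup from tip [0.56614441 0.38678226]
pink [0.3289647 0.433763  0.064    ] purple [0.28213271 0.24683839 0.064     ]
1 -40 [ 0.   -0.64 -0.77] [ 0.16  0.25  1.86 -0.73  1.26  2.04] 0.0
1 -30 [ 0.   -0.5  -0.87] [ 0.14  0.23  1.86 -0.56  1.19  1.96] 0.0
1 -20 [ 0.   -0.34 -0.94] [ 0.11  0.22  1.86 -0.39  1.13  1.86] 0.0
1 -10 [ 0.   -0.17 -0.98] [ 0.09  0.22  1.86 -0.2   1.09  1.75] 0.0
1 0 [ 0. -0. -1.] [ 0.06  0.21  1.86 -0.    1.07  1.63] 0.0
1 10 [ 0.    0.17 -0.98] [0.03 0.21 1.87 0.2  1.07 1.51] 0.0
1 20 [ 0.    0.34 -0.94] [0.01 0.21 1.87 0.4  1.09 1.39] 0.0
1 30 [ 0.    0.5  -0.87] [-0.02  0.22  1.88  0.59  1.13  1.27] 0.0
1 40 [ 0.    0.64 -0.77] [-0.04  0.23  1.89  0.76  1.19  1.17] 0.0
1 50 [ 0.    0.77 -0.64] [-0.06  0.24  1.89  0.93  1.26  1.09] 0.0
1 60 [ 0.    0.87 -0.5 ] [-0.07  0.26  1.9   1.09  1.35  1.02] 0.0
1 70 [ 0.    0.94 -0.34] [-0.09 
[... 936 characters left out ...]
1.96] 0.0
-1 40 [ 0.   -0.64 -0.77] [ 0.16  0.25  1.86 -0.73  1.26  2.04] 0.0
-1 50 [ 0.   -0.77 -0.64] [ 0.18  0.27  1.86 -0.89  1.34  2.11] 0.0
-1 60 [ 0.   -0.87 -0.5 ] [ 0.19  0.28  1.87 -1.03  1.43  2.16] 0.0
-1 70 [ 0.   -0.94 -0.34] [ 0.2   0.3   1.87 -1.17  1.53  2.2 ] 0.0
-1 80 [ 0.   -0.98 -0.17] [ 0.21  0.32  1.88 -1.31  1.63  2.23] 0.0
-1 90 [ 0. -1. -0.] [ 0.21  0.34  1.86 -1.31  1.74  2.24] 0.106
-1 100 [ 0.   -0.98  0.17] [ 0.21  0.37  1.85 -1.31  1.85  2.27] 0.2087
-1 110 [ 0.   -0.94  0.34] [ 0.2   0.39  1.83 -1.31  1.96  2.31] 0.299
-1 120 [ 0.   -0.87  0.5 ] [ 0.2   0.41  1.82 -1.31  2.09  2.38] 0.3739
-1 130 [ 0.   -0.77  0.64] [ 0.19  0.44  1.8  -1.31  2.24  2.48] 0.4957
```

```bash
cat >> h.py <<'E'
def hpose(g,hy,t):
    "tool pose with grasp point at g, tool x along handle heading hy, rolled t deg about it"
    Q=R.from_rotvec(np.radians(t)*np.array([np.cos(hy),np.sin(hy),0]))*down(hy); return np.array(g)+Q.apply([0,0,.011]),Q
E
python3 - <<'E'
from h import *
ct=calibration("top"); print("jar",p2w(ct,(174,120),.075))
hy=-.084; g=np.array([.4875,.3935,.052])
a,Q=hpose(g,hy,-25)
rows([(6.,a-Q.apply([0,0,.09]),Q,5),(6.,a-Q.apply([0,0,.09]),Q)])
E
```

```text
jar [0.69860795 0.30698959 0.075     ]
[6.0, 3.4, -1.6, 2.4, -8.3, -0.2, 1.6, 6.0, 3.4, -2.1, 2.1, -8.3, -0.2, 1.5, 6.0, 3.4, -2.4, 1.7, -8.2, -0.1, 1.6, 6.0, 0.0, 0.0, 0.0, 0.0, 0.0, 0.0]
end [0.4908 0.4267 0.1238] [ 2.704 -0.113 -0.024]
```

move_arm(series=[6.0,3.4,-1.6,2.4,-8.3,-0.2,1.6,6.0,3.4,-2.1,2.1,-8.3,-0.2,1.5,6.0,3.4,-2.4,1.7,-8.2,-0.1,1.6,6.0,0.0,0.0,0.0,0.0,0.0,0.0,6.0,0.0,0.0,0.0,0.0,0.0,0.0], grip_force=100)

```text
time: 19.98
tool_pos: [0.4904, 0.4272, 0.1232]
tcp_rot: [2.703, -0.112, -0.026]
wrist_force: [0.9, -0.7, 0.2]
width: 0.704
grip_force: 0.0
```

```bash
python3 - <<'E'
from h import *
import kin
st(); s=read_state(); p,T=kin.fk(s["q"],kin.K); print(p, (T.inv()*R.from_rotvec(s["tcp_rot"])).magnitude())
c=calibration("wrist"); im=read_camera("wrist"); cv2.imwrite("pics/w18.png",im[:,:,::-1])
hy=-.084; g=np.array([.4875,.3935,.052])
print("handle top/axis px expected",w2p(c,[[.4456,.397,.052],[.4875,.3935,.052],[.5165,.391,.052]]).round(0).tolist())
a,Q=hpose(g,hy,-25)
rows([(6.,a,Q,4)])
E
```

```text
t 19.98 p [0.4904 0.4272 0.1232] yaw x -0.083 z [-0.036 -0.421 -0.906] F [ 0.9 -0.7  0.2] grip 0.0 w 5.99 q [ 0.82  0.53  1.52 -0.27  1.45  2.55]
[0.49811427 0.52524822 0.10108008] 2.7039300093079226e-16
handle top/axis px expected [[254.0, 248.0], [254.0, 198.0], [254.0, 161.0]]
[6.0, 0.0, 0.0, 3.1, -0.1, 0.0, 0.0, 6.0, 0.0, 0.0, 3.1, 0.0, -0.1, 0.0, 6.0, -0.1, 0.0, 3.1, -0.1, 0.0, 0.0]
end [0.4867 0.3887 0.0416] [ 2.703 -0.114 -0.024]
```

View pics/w18.png

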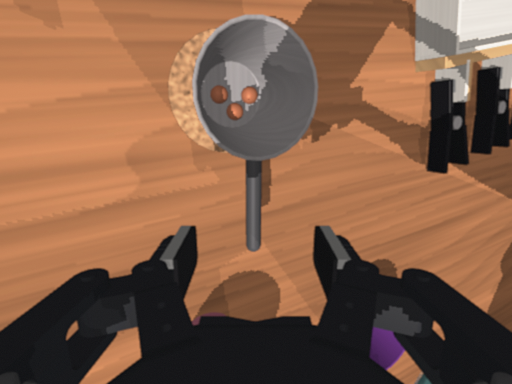

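Cup0 is steel and holds 3 beads, at (219,94), (249,94) and (235,111). Its handle tip at (253,250) matches the prediction. Joint 6 is at its limit, so I'll reduce the pre-tilt.

```bash
sed -i 's/^S4=1/D+=[([.4904,.4272,.1232],[.82,.53,1.52,-.27,1.45,2.55])]\nS4=1/' kin.py; python3 - <<'E'
from h import *
import kin
from kin import *
print(K.round(4),FIT); s=read_state(); print(s["q"].round(4),fk(s["q"],K)[0]-s["tool_pos"])
hy=-.084; g=np.array([.4875,.3935,.052]); q=s["q"]
for lab,gg,t in [("app",g+[0,0,.06],-8),("grasp",g,-8),("lift",g+[0,0,.11],-8),("tray",[.605,.09,.16],-8)]+[("pour",[.605,.09,.14],t) for t in(20,50,80,97)]:
    p,Q=hpose(gg,hy,t); q,e=ik(p,Q,q,6); w=p-Q.apply([0,0,K[6]]); print(lab,t,q.round(2),round(e,4),"wrist",w.round(3))
a,Q=hpose(g,hy,-8)
rows([(6.,a-Q.apply([0,0,.06]),Q,4),(6.,a,Q,4)])
E
```

```text
[0.0243 0.2541 0.0042 0.5093 0.0036 0.5632 0.3392] 0.00473980386845374
[ 0.8158  0.5246  1.5223 -0.2682  1.4455  2.5514] [-0.0001578  -0.00085258 -0.0002537 ]
app -8 [ 0.69  0.35  1.77 -0.11  1.13  2.4 ] 0.0 wrist [0.491 0.439 0.437]
grasp -8 [ 0.69  0.42  1.8  -0.12  1.03  2.41] 0.0 wrist [0.491 0.439 0.377]
lift -8 [ 0.69  0.3   1.73 -0.11  1.21  2.39] 0.0 wrist [0.491 0.439 0.487]
tray -8 [ 0.18  0.24  1.81 -0.15  1.13  1.9 ] 0.0 wrist [0.609 0.136 0.485]
pour 20 [-0.08  0.23  1.9   0.41  1.05  1.37] 0.0 wrist [ 0.596 -0.022  0.448]
pour 50 [-0.31  0.37  1.93  0.9   1.26  0.87] 0.0 wrist [ 0.584 -0.161  0.351]
pour 80 [-0.42  0.64  1.9   1.19  1.61  0.56] 0.0 wrist [ 0.578 -0.232  0.197]
pour 97 [-0.42  0.81  1.86  1.32  1.83  0.45] 0.0 wrist [ 0.578 -0.235  0.1  ]
[6.0, 0.0, 0.7, 1.7, 8.4, -0.1, 0.0, 6.0, -0.1, 1.0, 1.6, 8.4, 0.0, 0.0, 6.0, 0.0, 0.0, 3.0, 0.0, 0.0, 0.0, 6.0, 0.0, 0.0, 3.0, 0.0, 0.0, 0.0]
end [0.4869 0.3919 0.0415] [ 2.999 -0.126 -0.008]
```

move_arm(series=[6.0,0.0,0.7,1.7,8.4,-0.1,0.0,6.0,-0.1,1.0,1.6,8.4,0.0,0.0,6.0,0.0,0.0,2.0,0.0,0.0,0.0,6.0,0.0,0.0,2.0,0.0,0.0,0.0,6.0,0.0,0.0,2.0,0.0,0.0,0.0])

```text
time: 20.65
tool_pos: [0.4869, 0.3933, 0.0402]
tcp_rot: [2.999, -0.123, -0.007]
wrist_force: [0.3, 0.0, 0.6]
width: 0.704
grip_force: 0.0
```

```bash
python3 - <<'E'
from h import *
st()
hy=-.084; g=np.array([.4875,.3935,.052])
a,Q=hpose(g,hy,-8)
rows([(6.,a,Q,4)])
E
```

```text
t 20.65 p [0.4869 0.3933 0.0402] yaw x -0.082 z [-0.01 -0.14 -0.99] F [0.3 0.  0.6] grip 0.0 w 5.98 q [ 0.69  0.42  1.8  -0.12  1.02  2.41]
[6.0, 0.1, 0.1, -0.1, 0.1, -0.1, 0.1]
end [0.4878 0.3924 0.0414] [ 3.    -0.126 -0.009]
```

move_arm(series=[6.0,0.1,0.1,-0.1,0.0,0.0,0.0,3.0,0.0,0.0,0.0,0.0,0.0,0.0,1.5,0.0,0.0,0.0,0.0,0.0,0.0,0.6,0.0,0.0,0.0,0.0,0.0,0.0,0.6,0.0,0.0,0.0,0.0,0.0,0.0], grip_force=100)

```text
time: 21.28
tool_pos: [0.4878, 0.3922, 0.0417]
tcp_rot: [2.999, -0.123, -0.008]
wrist_force: [1.2, 1.9, -0.1]
width: 0.103
grip_force: 97.5
```

move_arm(series=[0.6,0.0,0.0,0.0,0.0,0.0,0.0,0.6,0.0,0.0,0.0,0.0,0.0,0.0,0.6,0.0,0.0,0.0,0.0,0.0,0.0,0.6,0.0,0.0,0.0,0.0,0.0,0.0])

```text
time: 21.78
tool_pos: [0.4875, 0.3918, 0.0414]
tcp_rot: [2.998, -0.123, -0.009]
wrist_force: [0.3, 1.4, 2.0]
width: 0.106
grip_force: 98.0
```

```bash
python3 - <<'E'
from h import *
st(); s=read_state(); np.savez("grasp0.npz",p=s["tool_pos"],r=s["tcp_rot"])
im=read_camera("wrist"); cv2.imwrite("pics/w19.png",im[:,:,::-1])
Q=R.from_rotvec(s["tcp_rot"]); p=np.array(s["tool_pos"])
rows([(.6,p+[0,0,.11],Q,3.5)])
E
```

```text
t 21.77 p [0.4875 0.3918 0.0414] yaw x -0.082 z [-0.012 -0.14  -0.99 ] F [0.3 1.4 2. ] grip 98.0 w 0.9 q [ 0.69  0.42  1.8  -0.12  1.03  2.41]
[0.6, 0.0, 0.4, -2.7, 0.0, 0.0, 0.0, 0.6, 0.0, 0.4, -2.7, 0.0, 0.0, 0.0, 0.6, 0.0, 0.4, -2.8, 0.0, 0.0, 0.0, 0.6, 0.0, 0.3, -2.7, 0.0, 0.0, 0.0]
end [0.4876 0.3922 0.1514] [ 2.998 -0.123 -0.009]
```

move_arm(series=[0.6,0.0,0.2,-1.3,0.0,0.0,0.0,0.6,0.0,0.4,-2.7,0.0,0.0,0.0,0.6,0.0,0.4,-2.8,0.0,0.0,0.0,0.6,0.0,0.4,-2.7,0.0,0.0,0.0,0.6,0.0,0.2,-1.3,0.0,0.0,0.0])

```text
time: 22.45
tool_pos: [0.4876, 0.3906, 0.152]
tcp_rot: [2.998, -0.124, -0.008]
wrist_force: [0.6, 0.9, -2.2]
width: 0.104
grip_force: 98.0
```

```bash
python3 - <<'E'
from h import *
st(); im=read_camera("wrist"); cv2.imwrite("pics/w20.png",im[:,:,::-1])
d=np.abs(im.astype(int)-cv2.imread("pics/w19.png")[:,:,::-1]).sum(2); print("cup area diff",d[60:200,190:330].mean())
hy=-.084
a,Q=hpose([.605,.11,.165],hy,-8); b,Q2=hpose([.605,.11,.15],hy,40)
rows([(.6,a,Q,4)])
E
```

```text
t 22.45 p [0.4876 0.3906 0.152 ] yaw x -0.083 z [-0.011 -0.141 -0.99 ] F [ 0.6  0.9 -2.2] grip 98.0 w 0.88 q [ 0.69  0.3   1.73 -0.11  1.21  2.39]
cup area diff 28.526581632653063
[0.6, 1.7, 3.4, 0.5, 0.0, 0.0, 0.0, 0.6, 1.8, 3.3, 0.4, 0.0, 0.0, 0.0, 0.6, 1.7, 3.4, 0.5, 0.0, 0.0, 0.0, 0.6, 1.8, 3.4, 0.5, 0.0, 0.0, 0.0, 0.6, 1.7, 3.3, 0.4, 0.0, -0.1, 0.0]
[0.6, 1.8, 3.4, 0.5, 0.0, 0.0, 0.0, 0.6, 1.7, 3.4, 0.5, 0.0, 0.0, 0.1, 0.6, 1.8, 3.3, 0.4, 0.0, 0.0, 0.0]
end [0.6051 0.1089 0.1543] [ 2.999 -0.127 -0.009]
```

move_arm(series=[0.6,0.9,1.7,0.3,0.0,0.0,0.0,0.6,1.8,3.3,0.4,0.0,0.0,0.0,0.6,1.7,3.4,0.5,0.0,0.0,0.0,0.6,1.8,3.4,0.5,0.0,0.0,0.0,0.6,1.7,3.3,0.4,0.0,0.0,0.0])

```text
time: 23.12
tool_pos: [0.5526, 0.2293, 0.1485]
tcp_rot: [2.995, -0.124, -0.015]
wrist_force: [0.2, 0.2, -2.5]
width: 0.102
grip_force: 98.0
```

move_arm(series=[0.6,1.8,3.4,0.5,0.0,0.0,0.0,0.6,1.7,3.4,0.5,0.0,0.0,0.0,0.6,1.8,3.3,0.4,0.0,0.0,0.0,0.6,0.8,1.7,0.2,0.0,0.0,0.0,0.6,0.0,0.0,0.0,0.0,0.0,0.0])

```text
time: 23.75
tool_pos: [0.6038, 0.107, 0.1504]
tcp_rot: [2.997, -0.127, -0.013]
wrist_force: [0.2, -0.3, -1.7]
width: 0.105
grip_force: 98.0
```

```bash
python3 - <<'E'
from h import *
st(); c=calibration("wrist"); hy=-.083
W=[]
for t in(0,10,20,30,40,50,60,70,80,92): W.append((.6,*hpose([.605,.11,.165-.00015*t],hy,t)))
rows(W)
E
```

```text
t 23.75 p [0.6038 0.107  0.1504] yaw x -0.085 z [-0.015 -0.141 -0.99 ] F [ 0.2 -0.3 -1.7] grip 98.0 w 0.9 q [ 0.21  0.25  1.8  -0.15  1.14  1.93]
[0.6, 0.1, -0.3, -0.4, 8.2, 0.2, -0.1, 0.6, 0.0, -0.1, 0.1, 10.0, 0.0, 0.0, 0.6, 0.0, -0.2, 0.2, 10.0, 0.0, 0.0, 0.6, 0.0, -0.2, 0.1, 10.0, 0.0, 0.0, 0.6, 0.0, -0.1, 0.1, 10.0, 0.0, 0.0]
[0.6, 0.0, -0.1, 0.1, 10.0, 0.0, 0.0, 0.6, 0.0, 0.0, 0.1, 10.0, 0.0, 0.0, 0.6, 0.0, -0.1, 0.0, 10.0, 0.0, 0.0, 0.6, 0.0, -0.1, 0.1, 10.0, 0.0, 0.0, 0.6, 0.0, 0.0, 0.0, 6.0, 0.0, 0.0]
[0.6, 0.0, 0.0, 0.0, 6.0, 0.0, 0.0]
end [0.6061 0.1213 0.1514] [-1.534  0.063 -0.066]
```

move_arm(series=[0.6,0.1,-0.3,-0.4,8.2,0.2,-0.1,0.6,0.0,-0.1,0.1,10.0,0.0,0.0,0.6,0.0,-0.2,0.2,10.0,0.0,0.0,0.6,0.0,-0.2,0.1,10.0,0.0,0.0,0.6,0.0,-0.1,0.1,10.0,0.0,0.0])

```text
time: 24.38
tool_pos: [0.6063, 0.12, 0.1527]
tcp_rot: [-2.436, 0.095, -0.041]
wrist_force: [-1.3, 0.1, -3.4]
width: 0.1
grip_force: 98.1
```

move_arm(series=[0.6,0.0,-0.1,0.1,8.0,0.0,0.0,0.6,0.0,0.0,0.0,6.0,0.0,0.0,0.6,0.0,0.0,0.0,6.0,0.0,0.0,0.6,0.0,0.0,0.0,6.0,0.0,0.0,0.6,0.0,0.0,0.0,6.0,0.0,0.0])

```text
time: 25.0
tool_pos: [0.6063, 0.1213, 0.1513]
tcp_rot: [-1.881, 0.073, -0.057]
wrist_force: [0.1, 0.2, -2.7]
width: 0.101
grip_force: 98.3
```

```bash
python3 - <<'E'
from h import *
st()
rows([(.6,*hpose([.605,.11,.15],-.083,95))])
E
```

```text
t 25.0 p [0.6063 0.1213 0.1513] yaw x -0.079 z [ 0.076  0.949 -0.306] F [ 0.1  0.2 -2.7] grip 98.3 w 0.86 q [-0.37  0.53  1.93  1.15  1.51  0.65]
[0.6, 0.0, 0.0, 0.0, 7.6, 0.1, 0.1, 0.6, 0.0, 0.0, 0.0, 7.6, 0.0, 0.0, 0.6, 0.0, 0.0, 0.0, 7.6, 0.1, 0.1]
end [0.6063 0.1213 0.1513] [-1.483  0.062 -0.067]
```

move_arm(series=[0.6,0.0,0.0,0.0,7.6,0.0,0.0,0.6,0.0,0.0,0.0,7.6,0.0,0.0,0.6,0.0,0.0,0.0,7.6,0.0,0.0,0.6,0.0,0.0,0.0,0.0,0.0,0.0,0.6,0.0,0.0,0.0,0.0,0.0,0.0])

```text
time: 25.62
tool_pos: [0.6067, 0.1211, 0.1519]
tcp_rot: [-1.488, 0.056, -0.066]
wrist_force: [0.1, -0.6, -2.0]
width: 0.104
grip_force: 98.4
```

move_arm(series=[0.6,0.0,0.0,0.0,0.0,0.0,0.0,0.6,0.0,0.0,0.0,0.0,0.0,0.0,0.6,0.0,0.0,0.0,0.0,0.0,0.0])

```text
time: 26.0
tool_pos: [0.6067, 0.1204, 0.1527]
tcp_rot: [-1.486, 0.056, -0.068]
wrist_force: [-0.4, 0.2, -1.2]
width: 0.106
grip_force: 98.4
```

```bash
cat >> h.py <<'E'
def beads(im,c,z=.011):
    "copper blobs in the tray area of the top/scene picture"
    h=cv2.cvtColor(im,cv2.COLOR_RGB2HSV); 
    m=np.zeros(im.shape[:2],np.uint8); q=w2p(c,frame(TR,[[x,y,.02] for x,y in((.076,.126),(.076,-.126),(-.076,-.126),(-.076,.126))])).astype(np.int32)
    cv2.fillConvexPoly(m,q,1); k=(m>0)&(h[...,1]>110)&((h[...,0]<18)|(h[...,0]>172))&(h[...,2]>60)
    n,_,S,C=cv2.connectedComponentsWithStats(k.astype(np.uint8)); return [(C[i].round(1).tolist(),int(S[i][4])) for i in range(1,n) if S[i][4]>3]
E
python3 - <<'E'
from h import *
st()
for n in("top","scene"):
    im=read_camera(n); cv2.imwrite(f"pics/{n}21.png",im[:,:,::-1]); print(n,beads(im,calibration(n)))
E
```

```text
t 26.0 p [0.6067 0.1204 0.1527] yaw x -0.08 z [0.08  0.993 0.084] F [-0.4  0.2 -1.2] grip 98.4 w 0.9 q [-0.4   0.76  1.89  1.33  1.79  0.47]
top [([266.4, 144.7], 18)]
scene [([287.0, 233.0], 5), ([301.5, 244.5], 4), ([304.1, 248.9], 8)]
```

move_arm(series=[0.6,0.0,-1.0,0.0,4.0,0.0,0.0,0.6,0.0,1.0,0.0,-4.0,0.0,0.0,0.6,0.0,-1.0,0.0,4.0,0.0,0.0,0.6,0.0,1.0,0.0,-4.0,0.0,0.0,0.6,0.0,0.0,0.0,0.0,0.0,0.0])

```text
time: 26.72
tool_pos: [0.6068, 0.1217, 0.1525]
tcp_rot: [-1.485, 0.057, -0.068]
wrist_force: [0.1, -0.1, -2.0]
width: 0.107
grip_force: 98.5
```

```bash
python3 - <<'E'
from h import *
st()
for n in("top","scene"):
    im=read_camera(n); cv2.imwrite(f"pics/{n}22.png",im[:,:,::-1]); print(n,beads(im,calibration(n)))
W=[]
for t in(85,75,65,55,45,35,25,15,5,-2,-8): W.append((.6,*hpose([.605,.11,.155],-.084,t)))
g=np.load("grasp0.npz"); Q=R.from_rotvec(g["r"]); W.append((.6,g["p"]+[0,0,.11],Q,4))
rows(W)
E
```

```text
t 26.73 p [0.6068 0.1217 0.1525] yaw x -0.081 z [0.08  0.993 0.085] F [ 0.1 -0.1 -2. ] grip 98.5 w 0.91 q [-0.4   0.76  1.89  1.33  1.79  0.47]
top [([266.4, 144.7], 18)]
scene [([287.0, 233.0], 5), ([301.2, 244.2], 6), ([304.1, 248.7], 9)]
[0.6, -0.1, -0.2, -0.1, -9.9, 0.2, 0.2, 0.6, 0.0, 0.2, 0.0, -10.0, 0.0, 0.0, 0.6, 0.0, 0.2, 0.0, -10.0, 0.0, 0.0, 0.6, 0.0, 0.2, 0.0, -10.0, 0.0, 0.0, 0.6, 0.0, 0.2, 0.0, -10.0, 0.0, 0.0]
[0.6, 0.0, 0.2, -0.1, -10.0, 0.0, 0.0, 0.6, 0.0, 0.2, 0.0, -10.0, 0.0, 0.0, 0.6, 0.0, 0.2, 0.0, -10.0, 0.0, 0.0, 0.6, 0.0, 0.1, 0.0, -10.0, 0.0, 0.0, 0.6, 0.0, 0.2, 0.0, -7.0, 0.0, 0.0]
[0.6, 0.0, 0.1, 0.0, -6.0, 0.0, 0.0, 0.6, -1.8, -3.4, -0.6, 0.0, 0.0, 0.0, 0.6, -1.7, -3.3, -0.5, 0.0, 0.0, 0.0, 0.6, -1.8, -3.4, -0.6, 0.0, 0.0, 0.0, 0.6, -1.7, -3.3, -0.6, -0.1, 0.0, 0.0]
[0.6, -1.8, -3.4, -0.5, 0.0, 0.0, -0.1, 0.6, -1.7, -3.4, -0.6, 0.0, 0.0, 0.0, 0.6, -1.8, -3.3, -0.6, 0.0, 0.0, 0.0, 0.6, -1.7, -3.4, -0.6, 0.0, 0.0, 0.0]
end [0.4877 0.392  0.1518] [ 2.998 -0.123 -0.009]
```

move_arm(series=[0.6,-0.1,-0.2,-0.1,-9.9,0.2,0.2,0.6,0.0,0.2,0.0,-10.0,0.0,0.0,0.6,0.0,0.2,0.0,-10.0,0.0,0.0,0.6,0.0,0.2,0.0,-10.0,0.0,0.0,0.6,0.0,0.2,0.0,-10.0,0.0,0.0])

```text
time: 27.45
tool_pos: [0.6049, 0.1176, 0.147]
tcp_rot: [-2.359, 0.1, -0.04]
wrist_force: [-0.6, 0.3, -1.7]
width: 0.1
grip_force: 98.3
```

move_arm(series=[0.6,0.0,0.2,-0.1,-10.0,0.0,0.0,0.6,0.0,0.2,0.0,-10.0,0.0,0.0,0.6,0.0,0.2,0.0,-10.0,0.0,0.0,0.6,0.0,0.1,0.0,-10.0,0.0,0.0,0.6,0.0,0.2,0.0,-7.0,0.0,0.0])

```text
time: 28.08
tool_pos: [0.6037, 0.1106, 0.1441]
tcp_rot: [3.1, -0.129, -0.005]
wrist_force: [-0.1, 0.1, -2.3]
width: 0.104
grip_force: 98.3
```

move_arm(series=[0.6,0.0,0.1,0.0,-6.0,0.0,0.0,0.6,-1.8,-3.4,-0.6,0.0,0.0,0.0,0.6,-1.7,-3.3,-0.5,0.0,0.0,0.0,0.6,-1.8,-3.4,-0.6,0.0,0.0,0.0,0.6,-1.7,-3.3,-0.6,-0.1,0.0,0.0])

```text
time: 28.7
tool_pos: [0.5439, 0.2507, 0.1468]
tcp_rot: [2.996, -0.126, -0.016]
wrist_force: [0.6, 0.2, -1.6]
width: 0.103
grip_force: 98.2
```

move_arm(series=[0.6,-1.8,-3.4,-0.5,0.0,0.0,-0.1,0.6,-1.7,-3.4,-0.6,0.0,0.0,0.0,0.6,-1.8,-3.3,-0.6,0.0,0.0,0.0,0.6,-1.7,-3.4,-0.6,0.0,0.0,0.0,0.6,0.0,0.0,0.0,0.0,0.0,0.0])

```text
time: 29.32
tool_pos: [0.4853, 0.3941, 0.1507]
tcp_rot: [2.997, -0.118, -0.015]
wrist_force: [-0.3, 0.1, -1.5]
width: 0.103
grip_force: 98.3
```

move_arm(series=[0.6,0.0,0.0,0.0,0.0,0.0,0.0,0.6,0.0,0.0,0.0,0.0,0.0,0.0])

```text
time: 29.58
tool_pos: [0.4876, 0.3909, 0.1509]
tcp_rot: [2.996, -0.125, -0.012]
wrist_force: [-0.1, -0.2, -2.0]
width: 0.102
grip_force: 98.3
```

```bash
python3 - <<'E'
from h import *
st(); im=read_camera("wrist"); cv2.imwrite("pics/w23.png",im[:,:,::-1])
o=cv2.imread("pics/w20.png")[:,:,::-1]; t=read_camera("top"); cv2.imwrite("pics/t23.png",t[:,:,::-1]); print("top beads",beads(t,calibration("top")))
# cup in hand: shift and rotation against the picture after lifting (same tool pose)
a=cv2.cvtColor(o,cv2.COLOR_RGB2GRAY)[0:230,150:370].astype(np.float32); b=cv2.cvtColor(im,cv2.COLOR_RGB2GRAY)[0:230,150:370].astype(np.float32)
print(cv2.phaseCorrelate(a,b))
v=np.hstack([o[0:260,130:390],im[0:260,130:390]])[:,:,::-1]; cv2.imwrite("pics/v23.png",cv2.resize(v,None,fx=1.5,fy=1.5))
g=np.load("grasp0.npz"); Q=R.from_rotvec(g["r"])
rows([(.6,g["p"]+[0,0,.02],Q,3),(.6,g["p"]+[0,0,.002],Q,1)])
E
```

```text
t 29.57 p [0.4876 0.3909 0.1509] yaw x -0.083 z [-0.014 -0.142 -0.99 ] F [-0.1 -0.2 -2. ] grip 98.3 w 0.86 q [ 0.69  0.3   1.73 -0.11  1.21  2.39]
top beads [([266.6, 144.6], 20), ([265.1, 160.3], 9)]
((0.07238404504111884, 0.0750389398342719), 0.7457585655494973)
[0.6, 0.0, -0.4, 3.0, 0.0, 0.0, 0.0, 0.6, 0.0, -0.5, 2.9, 0.0, 0.1, 0.0, 0.6, 0.0, -0.4, 3.0, 0.1, 0.0, -0.1, 0.6, 0.0, -0.2, 0.9, 0.0, 0.0, 0.0, 0.6, 0.0, -0.1, 0.9, 0.0, 0.0, 0.0]
end [0.4878 0.3917 0.0429] [ 2.998 -0.122 -0.009]
```

View pics/v23.png

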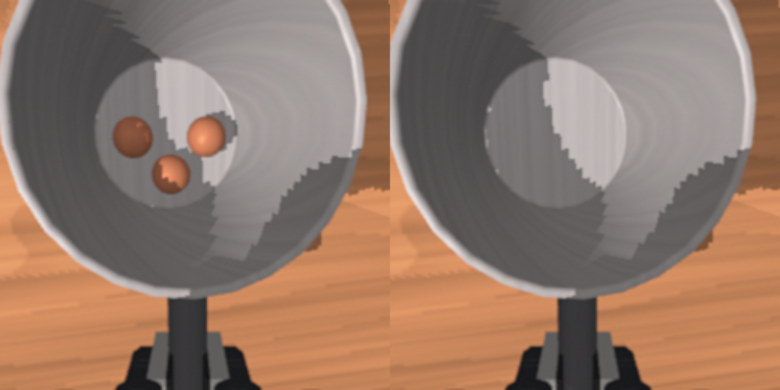

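Cup0 is empty and did not slip in the grip. Now I set it down.

move_arm(series=[0.6,0.0,-0.4,3.0,0.0,0.0,0.0,0.6,0.0,-0.5,2.9,0.0,0.0,0.0,0.6,0.0,-0.4,3.0,0.0,0.0,0.0,0.6,0.0,-0.2,0.9,0.0,0.0,0.0,0.6,0.0,-0.1,0.9,0.0,0.0,0.0])

```text
time: 30.3
tool_pos: [0.4883, 0.3928, 0.0433]
tcp_rot: [2.998, -0.124, -0.009]
wrist_force: [0.6, -0.6, -0.4]
width: 0.103
grip_force: 98.3
```

move_arm(series=[0.6,0.0,0.0,0.0,0.0,0.0,0.0,0.6,0.0,0.0,0.0,0.0,0.0,0.0])

```text
time: 30.55
tool_pos: [0.4883, 0.3933, 0.0443]
tcp_rot: [2.999, -0.123, -0.008]
wrist_force: [0.1, -1.4, -2.4]
width: 0.105
grip_force: 98.4
```

```bash
python3 - <<'E'
from h import *
st(); g=np.load("grasp0.npz"); Q=R.from_rotvec(g["r"])
rows([(.6,g["p"]+[0,0,0],Q,3)])
E
```

```text
t 30.55 p [0.4883 0.3933 0.0443] yaw x -0.082 z [-0.011 -0.14  -0.99 ] F [ 0.1 -1.4 -2.4] grip 98.4 w 0.9 q [ 0.69  0.42  1.79 -0.12  1.03  2.41]
[0.6, -0.1, 0.1, 0.3, 0.0, 0.0, 0.0]
end [0.4872 0.392  0.0414] [ 2.999 -0.123 -0.008]
```

move_arm(series=[0.6,-0.1,0.1,0.3,0.0,0.0,0.0,0.6,0.0,0.0,0.0,0.0,0.0,0.0,2.0,0.0,0.0,0.0,0.0,0.0,0.0,4.0,0.0,0.0,0.0,0.0,0.0,0.0,5.0,0.0,0.0,0.0,0.0,0.0,0.0])

```text
time: 31.18
tool_pos: [0.4863, 0.3912, 0.04]
tcp_rot: [2.997, -0.123, -0.011]
wrist_force: [0.7, 0.8, 0.0]
width: 0.587
grip_force: 0.0
```

move_arm(series=[5.0,0.0,0.0,0.0,0.0,0.0,0.0,5.0,0.0,0.0,-2.0,0.0,0.0,0.0,5.0,0.0,0.0,-4.0,0.0,0.0,0.0,5.0,0.0,0.0,-6.0,0.0,0.0,0.0,5.0,0.0,0.0,-3.0,0.0,0.0,0.0])

```text
time: 31.8
tool_pos: [0.4901, 0.4145, 0.1947]
tcp_rot: [3.002, -0.124, -0.002]
wrist_force: [1.1, 0.2, -0.8]
width: 0.587
grip_force: 0.0
```

```bash
python3 - <<'E'
from h import *
st()
for n in("top","scene"):
    im=read_camera(n); cv2.imwrite(f"pics/{n}24.png",im[:,:,::-1]); print(n,beads(im,calibration(n)))
ct=calibration("top")
# right cup: handle in initial top picture
o=cv2.imread("pics/top0.png")[:,:,::-1]; mosaic(o,[(355,170,60,75)],"pics/r24.png",8,1)
rows([(6.,[.45,.2,.25],down(0)),(6.,[.42,-.15,.25],down(.1)),(6.,[.37,-.31,.20],down(.2)),(6.,[.37,-.31,.20],down(.2))])
E
```

```text
t 31.8 p [0.4901 0.4145 0.1947] yaw x -0.082 z [-0.007 -0.136 -0.991] F [ 1.1  0.2 -0.8] grip 0.0 w 4.99 q [ 0.72  0.29  1.66 -0.1   1.29  2.4 ]
top [([266.6, 144.6], 20), ([265.1, 160.1], 8)]
scene [([287.2, 232.8], 6), ([301.3, 243.4], 9), ([303.9, 248.5], 8)]
[6.0, -0.6, 5.6, -0.6, 1.9, 0.0, -1.2, 6.0, -0.7, 5.5, -0.8, 1.9, 0.0, -1.1, 6.0, -0.8, 5.5, -1.0, 2.0, -0.1, -1.2, 6.0, -0.9, 5.5, -1.2, 1.9, 0.0, -1.2, 6.0, -0.5, 5.8, 0.0, 0.0, 0.0, -1.0]
[6.0, -0.6, 5.9, 0.0, 0.0, 0.0, -0.9, 6.0, -0.7, 5.8, 0.0, 0.0, 0.0, -1.0, 6.0, -0.8, 5.8, 0.0, 0.0, 0.0, -0.9, 6.0, -0.9, 5.8, 0.0, 0.0, 0.0, -1.0, 6.0, -0.9, 5.7, 0.0, 0.0, 0.0, -0.9]
[6.0, -2.2, 5.2, 1.7, 0.0, 0.0, -1.9, 6.0, -2.4, 5.0, 1.6, 0.0, 0.0, -1.9, 6.0, -2.5, 5.0, 1.7, 0.0, 0.0, -2.0, 6.0, 0.0, 0.0, 0.0, 0.0, 0.0, 0.0]
end [ 0.3701 -0.3098  0.2001] [-3.125 -0.315 -0.   ]
```

```bash
python3 - <<'E'
from h import *
rows([(6.,[.45,.2,.25],down(0)),(6.,[.42,-.15,.25],down(-.1)),(6.,[.46,-.355,.16],down(-.31)),(6.,[.46,-.355,.16],down(-.31))])
E
```

```text
[6.0, -0.6, 5.6, -0.6, 1.9, 0.0, -1.2, 6.0, -0.7, 5.5, -0.8, 1.9, 0.0, -1.1, 6.0, -0.8, 5.5, -1.0, 2.0, -0.1, -1.2, 6.0, -0.9, 5.5, -1.2, 1.9, 0.0, -1.2, 6.0, -0.5, 5.8, 0.0, 0.0, 0.0, 1.0]
[6.0, -0.4, 5.9, 0.0, 0.0, 0.0, 0.9, 6.0, -0.3, 5.8, 0.0, 0.0, 0.0, 1.0, 6.0, -0.2, 5.9, 0.0, 0.0, 0.0, 0.9, 6.0, -0.1, 5.8, 0.0, 0.0, 0.0, 1.0, 6.0, 0.0, 5.9, 0.0, 0.0, 0.0, 0.9]
[6.0, 1.5, 5.0, 2.3, 0.0, 0.0, 3.0, 6.0, 1.8, 4.9, 2.2, 0.0, 0.0, 3.0, 6.0, 2.0, 4.8, 2.3, 0.0, 0.0, 3.0, 6.0, 2.2, 4.7, 2.2, 0.0, 0.0, 3.1, 6.0, 0.0, 0.0, 0.0, 0.0, 0.0, 0.0]
end [ 0.4597 -0.3547  0.1601] [-3.103  0.486  0.   ]
```

move_arm(series=[6.0,-0.6,5.6,-0.6,1.9,0.0,-1.2,6.0,-0.7,5.5,-0.8,1.9,0.0,-1.1,6.0,-0.8,5.5,-1.0,2.0,-0.1,-1.2,6.0,-0.9,5.5,-1.2,1.9,0.0,-1.2,6.0,-0.5,5.8,0.0,0.0,0.0,1.0])

```text
time: 32.52
tool_pos: [0.4419, 0.1377, 0.2465]
tcp_rot: [3.135, -0.028, -0.01]
wrist_force: [0.7, -0.4, 0.1]
width: 0.703
grip_force: 0.0
```

move_arm(series=[6.0,-0.4,5.9,0.0,0.0,0.0,0.9,6.0,-0.3,5.8,0.0,0.0,0.0,1.0,6.0,-0.2,5.9,0.0,0.0,0.0,0.9,6.0,-0.1,5.8,0.0,0.0,0.0,1.0,6.0,0.0,5.9,0.0,0.0,0.0,0.9])

```text
time: 33.15
tool_pos: [0.4165, -0.1543, 0.2475]
tcp_rot: [3.13, -0.158, -0.013]
wrist_force: [0.9, 0.3, -0.2]
width: 0.699
grip_force: 0.0
```

move_arm(series=[6.0,1.5,5.0,2.3,0.0,0.0,3.0,6.0,1.8,4.9,2.2,0.0,0.0,3.0,6.0,2.0,4.8,2.3,0.0,0.0,3.0,6.0,2.2,4.7,2.2,0.0,0.0,3.1,6.0,0.0,0.0,0.0,0.0,0.0,0.0])

```text
time: 33.78
tool_pos: [0.4546, -0.3596, 0.1554]
tcp_rot: [3.097, -0.491, -0.019]
wrist_force: [-0.7, 0.8, 0.6]
width: 0.704
grip_force: 0.0
```

move_arm(series=[6.0,0.0,0.0,0.0,0.0,0.0,0.0,6.0,0.0,0.0,0.0,0.0,0.0,0.0,6.0,0.0,0.0,0.0,0.0,0.0,0.0])

```text
time: 34.15
tool_pos: [0.4566, -0.357, 0.16]
tcp_rot: [3.095, -0.483, -0.01]
wrist_force: [0.4, 0.0, -0.4]
width: 0.702
grip_force: 0.0
```

```bash
python3 - <<'E'
from h import *
st(); c=calibration("wrist"); np.savez("w25.npz",**c); im=read_camera("wrist"); cv2.imwrite("pics/w25.png",im[:,:,::-1])
t=read_camera("top"); cv2.imwrite("pics/t25.png",t[:,:,::-1]); s=read_camera("scene"); cv2.imwrite("pics/s25.png",s[:,:,::-1])
print(w2p(c,[[.439,-.350,.052],[.5484,-.3846,.064]]))
a=np.hstack([cv2.resize(t[95:225,110:310,::-1],(410,266)),cv2.resize(s[170:310,30:245,::-1],(409,266))[:,:390]]); b=np.zeros((334,800,3),np.uint8); b[:,:512]=im[0:334,:,::-1]; cv2.imwrite("pics/v25.png",np.vstack([b,a]))
E
```

```text
t 34.15 p [ 0.4566 -0.357   0.16  ] yaw x -0.31 z [-0.008 -0.008 -1.   ] F [ 0.4  0.  -0.4] grip 0.0 w 5.97 q [-0.7   0.15  1.89 -0.01  1.1   1.19]
[[250.02661007 208.51065568]
 [248.70937889  66.18603436]]
```

View pics/v25.png

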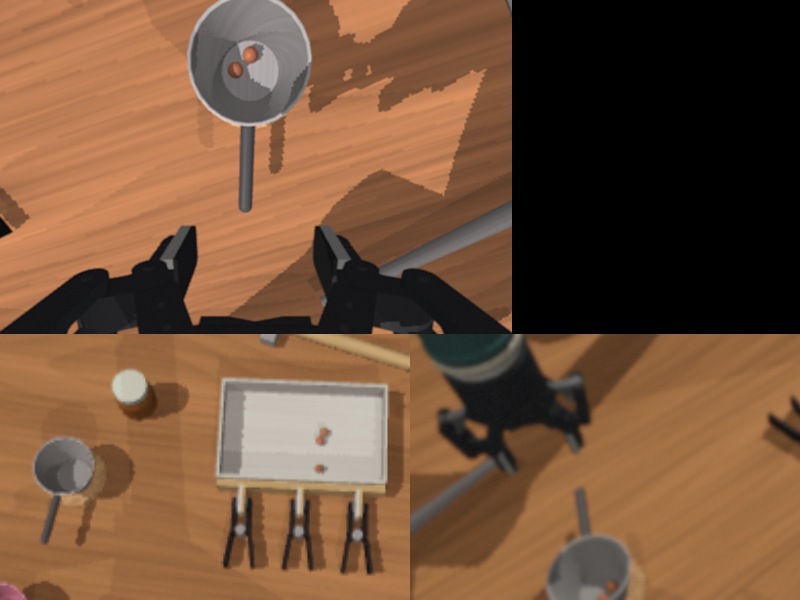

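Cup1 holds 2 beads, at (250,55) and (235,70). Its handle runs from (248,127) to tip (245,209). Three beads are in the tray, all the clamps are on, and cup0 is back on its mat.

```bash
python3 - <<'E'
from h import *
from kin import *
c=dict(np.load("w25.npz"))
tip,near=p2w(c,(245.5,209),.052),p2w(c,(248,127),.052); d=(near-tip)[:2]; hy=np.arctan2(d[1],d[0]); u=np.array([np.cos(hy),np.sin(hy),0])
g=tip+.044*u; print(tip,near,"len",np.hypot(*d),"hy",hy,"g",g,"cup",tip+.121*u,"rim",p2w(c,(250,61),.064))
q=read_state()["q"]
for lab,gg,t in [("app",g+[0,0,.08],-22),("grasp",g,-22),("lift",g+[0,0,.11],-22),("mid",[.53,-.15,.165],-22),("tray",[.605,.10,.165],-22)]+[("pour",[.605,.10,.15],t) for t in(20,50,70,85)]:
    p,Q=hpose(gg,hy,t); q,e=ik(p,Q,q,6); print(lab,t,q.round(2),round(e,4),"wrist",(p-Q.apply([0,0,K[6]])).round(3))
a,Q=hpose(g,hy,-22)
e=rows([(6.,a-Q.apply([0,0,.07]),Q,4),(6.,a-Q.apply([0,0,.07]),Q,4)])
np.savez("cup1.npz",g=g,hy=hy)
E
```

```text
[ 0.4397932  -0.34607929  0.052     ] [ 0.50629356 -0.37013702  0.052     ] len 0.0707182579275093 hy -0.34712018837829695 g [ 0.48116888 -0.3610477   0.052     ] cup [ 0.55357631 -0.38724242  0.052     ] rim [ 0.55145561 -0.38658598  0.064     ]
app -22 [-0.48  0.21  1.95 -0.46  0.98  1.7 ] 0.0 wrist [ 0.523 -0.245  0.436]
grasp -22 [-0.48  0.32  1.99 -0.52  0.85  1.79] 0.0 wrist [ 0.523 -0.245  0.356]
lift -22 [-0.48  0.18  1.93 -0.45  1.03  1.67] 0.0 wrist [ 0.523 -0.245  0.466]
mid -22 [-0.1   0.16  1.93 -0.41  1.17  2.  ] 0.0 wrist [ 0.572 -0.034  0.469]
tray -22 [ 0.29  0.36  1.69 -0.32  1.34  2.31] 0.0 wrist [0.647 0.216 0.469]
pour 20 [-0.05  0.17  1.96  0.41  0.96  1.64] 0.0 wrist [ 0.567 -0.006  0.458]
pour 50 [-0.3   0.24  2.08  1.04  1.09  0.97] 0.0 wrist [ 0.519 -0.136  0.361]
pour 70 [-0.41  0.41  2.11  1.31  1.32  0.65] 0.0 wrist [ 0.5   -0.19   0.262]
pour 85 [-0.44  0.58  2.09  1.45  1.54  0.47] 0.0 wrist [ 0.494 -0.207  0.179]
[6.0, 0.9, -0.9, 1.8, -7.1, 0.0, 0.7, 6.0, 0.8, -1.1, 1.6, -7.2, -0.1, 0.7, 6.0, 0.8, -1.3, 1.5, -7.1, 0.0, 0.7, 6.0, 0.0, 0.0, 0.0, 0.0, 0.0, 0.0]
end [ 0.4883 -0.3403  0.1063] [ 2.721 -0.476 -0.092]
```

move_arm(series=[6.0,0.9,-0.9,1.8,-7.1,0.0,0.7,6.0,0.8,-1.1,1.6,-7.2,-0.1,0.7,6.0,0.8,-1.3,1.5,-7.1,0.0,0.7,6.0,0.0,0.0,0.0,0.0,0.0,0.0,6.0,0.0,0.0,0.0,0.0,0.0,0.0], grip_force=100)

```text
time: 34.92
tool_pos: [0.4883, -0.3408, 0.106]
tcp_rot: [2.722, -0.476, -0.093]
wrist_force: [0.0, 0.2, 0.8]
width: 0.701
grip_force: 0.0
```

```bash
python3 - <<'E'
from h import *
st(); z=np.load("cup1.npz"); a,Q=hpose(z["g"],float(z["hy"]),-22)
rows([(6.,a,Q,2.5)])
E
```

```text
t 34.92 p [ 0.4883 -0.3408  0.106 ] yaw x -0.346 z [-0.127 -0.351 -0.928] F [0.  0.2 0.8] grip 0.0 w 5.96 q [-0.44  0.23  1.96 -0.47  0.97  1.75]
[6.0, 0.0, 0.0, 2.3, 0.0, 0.0, 0.0, 6.0, 0.0, 0.0, 2.3, -0.1, 0.0, 0.0, 6.0, 0.0, 0.0, 2.3, 0.0, 0.0, 0.1]
end [ 0.4795 -0.365   0.042 ] [ 2.72  -0.478 -0.093]
```

move_arm(series=[6.0,0.0,0.0,2.3,0.0,0.0,0.0,6.0,0.0,0.0,2.3,0.0,0.0,0.0,6.0,0.0,0.0,2.3,0.0,0.0,0.0,6.0,0.0,0.0,0.0,0.0,0.0,0.0,3.0,0.0,0.0,0.0,0.0,0.0,0.0])

```text
time: 35.55
tool_pos: [0.4796, -0.3662, 0.0431]
tcp_rot: [2.721, -0.48, -0.091]
wrist_force: [0.1, -0.4, 0.5]
width: 0.504
grip_force: 0.0
```

move_arm(series=[1.5,0.0,0.0,0.0,0.0,0.0,0.0,0.6,0.0,0.0,0.0,0.0,0.0,0.0,0.6,0.0,0.0,0.0,0.0,0.0,0.0,0.6,0.0,0.0,0.0,0.0,0.0,0.0,0.6,0.0,0.0,0.0,0.0,0.0,0.0])

```text
time: 36.17
tool_pos: [0.4795, -0.3652, 0.0421]
tcp_rot: [2.721, -0.477, -0.093]
wrist_force: [-1.4, 0.8, 4.7]
width: 0.102
grip_force: 98.5
```

```bash
python3 - <<'E'
from h import *
st(); s=read_state(); np.savez("grasp1.npz",p=s["tool_pos"],r=s["tcp_rot"])
Q=R.from_rotvec(s["tcp_rot"]); p=np.array(s["tool_pos"])
e=rows([(.6,p+[0,0,.015],Q,3),(.6,p+[0,0,.095],Q,3),(.6,p+[0,0,.11],Q,3)])
hy=-.347; m,Qm=hpose([.54,-.13,.165],hy,-22); t,Qt=hpose([.605,.10,.165],hy,-22)
rows([(.6,m,Qm,4),(.6,t,Qt,4)],start=e)
E
```

```text
t 36.17 p [ 0.4795 -0.3652  0.0421] yaw x -0.347 z [-0.128 -0.352 -0.927] F [-1.4  0.8  4.7] grip 98.5 w 0.87 q [-0.48  0.32  1.99 -0.52  0.85  1.78]
[0.6, 0.0, 0.6, -1.4, 0.0, 0.0, 0.0, 0.6, 0.0, 1.0, -2.5, 0.0, 0.0, 0.0, 0.6, 0.0, 1.0, -2.4, 0.0, 0.0, 0.0, 0.6, 0.0, 1.0, -2.5, 0.0, 0.0, 0.0, 0.6, 0.0, 0.5, -1.4, 0.0, 0.0, 0.0]
end [ 0.4795 -0.3651  0.152 ] [ 2.721 -0.477 -0.093]
[0.6, -0.4, -3.7, -1.5, 0.0, 0.0, 0.0, 0.6, -0.4, -3.6, -1.5, 0.0, 0.0, 0.0, 0.6, -0.4, -3.7, -1.6, 0.0, 0.0, 0.0, 0.6, -0.3, -3.6, -1.5, 0.0, 0.0, 0.0, 0.6, -0.4, -3.7, -1.5, 0.0, 0.0, 0.0]
[0.6, -0.4, -3.6, -1.5, 0.0, 0.0, 0.0, 0.6, -0.3, -3.7, -1.5, 0.0, 0.0, 0.0, 0.6, -0.3, -3.7, -1.5, 0.0, 0.0, 0.0, 0.6, -0.3, -3.7, -1.5, 0.0, 0.0, 0.0, 0.6, -0.3, -3.7, -1.5, 0.0, 0.0, 0.0]
[0.6, -0.2, -3.6, -1.5, 0.0, 0.0, 0.0, 0.6, -0.3, -3.7, -1.5, 0.0, 0.0, 0.0]
end [0.6038 0.0959 0.1552] [ 2.721 -0.477 -0.093]
```

move_arm(series=[0.6,0.0,0.6,-1.4,0.0,0.0,0.0,0.6,0.0,1.0,-2.5,0.0,0.0,0.0,0.6,0.0,1.0,-2.4,0.0,0.0,0.0,0.6,0.0,1.0,-2.5,0.0,0.0,0.0,0.6,0.0,0.5,-1.4,0.0,0.0,0.0])

```text
time: 36.8
tool_pos: [0.4797, -0.365, 0.1531]
tcp_rot: [2.721, -0.477, -0.091]
wrist_force: [-0.5, -0.5, -2.3]
width: 0.107
grip_force: 98.2
```

move_arm(series=[0.6,0.0,0.0,0.0,0.0,0.0,0.0,0.6,0.0,0.0,0.0,0.0,0.0,0.0])

```text
time: 37.05
tool_pos: [0.4785, -0.3644, 0.1501]
tcp_rot: [2.722, -0.477, -0.097]
wrist_force: [-0.0, 0.2, -2.6]
width: 0.102
grip_force: 98.1
```

```bash
python3 - <<'E'
from h import *
st(); im=read_camera("wrist"); cv2.imwrite("pics/w27.png",im[:,:,::-1])
E
```

```text
t 37.05 p [ 0.4785 -0.3644  0.1501] yaw x -0.347 z [-0.13  -0.35  -0.928] F [-0.   0.2 -2.6] grip 98.1 w 0.86 q [-0.48  0.18  1.93 -0.45  1.03  1.67]
```

move_arm(series=[0.6,-0.2,-1.8,-0.7,0.0,0.0,0.0,0.6,-0.4,-3.6,-1.5,0.0,0.0,0.0,0.6,-0.4,-3.7,-1.6,0.0,0.0,0.0,0.6,-0.3,-3.6,-1.5,0.0,0.0,0.0,0.6,-0.4,-3.7,-1.5,0.0,0.0,0.0])

```text
time: 37.72
tool_pos: [0.5236, -0.1899, 0.1523]
tcp_rot: [2.722, -0.476, -0.095]
wrist_force: [0.2, 0.4, -2.2]
width: 0.103
grip_force: 98.2
```

move_arm(series=[0.6,-0.4,-3.6,-1.5,0.0,0.0,0.0,0.6,-0.3,-3.7,-1.5,0.0,0.0,0.0,0.6,-0.3,-3.7,-1.5,0.0,0.0,0.0,0.6,-0.3,-3.7,-1.5,0.0,0.0,0.0,0.6,-0.3,-3.7,-1.5,0.0,0.0,0.0])

```text
time: 38.35
tool_pos: [0.5759, 0.0024, 0.153]
tcp_rot: [2.721, -0.476, -0.095]
wrist_force: [0.4, 0.4, -2.6]
width: 0.102
grip_force: 98.2
```

move_arm(series=[0.6,-0.2,-3.6,-1.5,0.0,0.0,0.0,0.6,-0.3,-3.7,-1.5,0.0,0.0,0.0,0.6,-0.2,-1.8,-0.8,0.0,0.0,0.0,0.6,0.0,0.0,0.0,0.0,0.0,0.0,0.6,0.0,0.0,0.0,0.0,0.0,0.0])

```text
time: 38.98
tool_pos: [0.6027, 0.0943, 0.1549]
tcp_rot: [2.72, -0.477, -0.095]
wrist_force: [-0.1, 0.2, -1.7]
width: 0.104
grip_force: 98.2
```

```bash
python3 - <<'E'
from h import *
st(); hy=-.347
W=[]
for t in(-14,-4,6,16,26,36,46,54,60,66,72,78,84,88): W.append((.6,*hpose([.615,.10,.165-.00015*max(t,0)],hy,t)))
rows(W)
E
```

```text
t 38.98 p [0.6027 0.0943 0.1549] yaw x -0.348 z [-0.129 -0.352 -0.927] F [-0.1  0.2 -1.7] grip 98.2 w 0.88 q [ 0.28  0.36  1.69 -0.32  1.34  2.31]
[0.6, 1.0, -0.7, -0.2, 8.0, 0.1, 0.0, 0.6, 0.0, -0.2, 0.0, 10.0, 0.0, 0.0, 0.6, 0.0, -0.2, 0.0, 10.0, 0.0, 0.0, 0.6, 0.0, -0.1, 0.2, 10.0, 0.0, 0.0, 0.6, 0.0, -0.2, 0.1, 10.0, 0.0, 0.0]
[0.6, 0.0, -0.1, 0.1, 10.0, 0.0, 0.0, 0.6, 0.0, -0.1, 0.1, 10.0, 0.0, 0.0, 0.6, 0.0, -0.1, 0.1, 8.0, 0.0, 0.0, 0.6, 0.0, 0.0, 0.0, 6.0, 0.0, 0.0, 0.6, 0.0, -0.1, 0.1, 6.0, 0.0, 0.0]
[0.6, 0.0, 0.0, 0.0, 6.0, 0.0, 0.0, 0.6, 0.0, 0.0, 0.0, 6.0, 0.0, 0.0, 0.6, 0.0, 0.0, 0.0, 6.0, 0.0, 0.0, 0.6, 0.0, -0.1, 0.0, 4.0, 0.0, 0.0]
end [0.6189 0.1098 0.1519] [-1.589  0.278 -0.269]
```

move_arm(series=[0.6,1.0,-0.7,-0.2,8.0,0.1,0.0,0.6,0.0,-0.2,0.0,10.0,0.0,0.0,0.6,0.0,-0.2,0.0,10.0,0.0,0.0,0.6,0.0,-0.1,0.2,10.0,0.0,0.0,0.6,0.0,-0.2,0.1,10.0,0.0,0.0])

```text
time: 39.6
tool_pos: [0.6172, 0.1036, 0.1525]
tcp_rot: [-2.647, 0.465, -0.113]
wrist_force: [-1.1, 0.4, -2.3]
width: 0.102
grip_force: 98.2
```

move_arm(series=[0.6,0.0,-0.1,0.1,10.0,0.0,0.0,0.6,0.0,-0.1,0.1,10.0,0.0,0.0,0.6,0.0,-0.1,0.1,8.0,0.0,0.0,0.6,0.0,0.0,0.0,6.0,0.0,0.0,0.6,0.0,-0.1,0.1,6.0,0.0,0.0])

```text
time: 40.22
tool_pos: [0.6189, 0.1086, 0.151]
tcp_rot: [-1.964, 0.346, -0.227]
wrist_force: [-0.0, 0.2, -2.2]
width: 0.104
grip_force: 98.2
```

move_arm(series=[0.6,0.0,0.0,0.0,6.0,0.0,0.0,0.6,0.0,0.0,0.0,6.0,0.0,0.0,0.6,0.0,0.0,0.0,6.0,0.0,0.0,0.6,0.0,-0.1,0.0,4.0,0.0,0.0,0.6,0.0,0.0,0.0,0.0,0.0,0.0])

```text
time: 40.85
tool_pos: [0.6187, 0.1097, 0.1505]
tcp_rot: [-1.589, 0.281, -0.267]
wrist_force: [0.7, -0.9, -2.0]
width: 0.105
grip_force: 98.3
```

move_arm(series=[0.6,0.0,-1.0,0.0,3.0,0.0,0.0,0.6,0.0,1.0,0.0,-3.0,0.0,0.0,0.6,0.0,0.0,0.0,0.0,0.0,0.0,0.6,0.0,0.0,0.0,0.0,0.0,0.0,0.6,0.0,0.0,0.0,0.0,0.0,0.0])

```text
time: 41.48
tool_pos: [0.6198, 0.1111, 0.1526]
tcp_rot: [-1.588, 0.277, -0.27]
wrist_force: [0.3, -0.5, -1.3]
width: 0.102
grip_force: 98.3
```

```bash
python3 - <<'E'
from h import *
st()
for n in("top","scene"):
    im=read_camera(n); cv2.imwrite(f"pics/{n}28.png",im[:,:,::-1]); print(n,beads(im,calibration(n)))
W=[];hy=-.347
for t in(78,68,58,48,38,28,18,8,-2,-12,-22): W.append((.6,*hpose([.61,.10,.16],hy,t)))
g=np.load("grasp1.npz"); Q=R.from_rotvec(g["r"]); W.append((.6,g["p"]+[0,0,.11],Q,4))
rows(W)
E
```

```text
t 41.48 p [0.6198 0.1111 0.1526] yaw x -0.347 z [ 0.34   0.94  -0.034] F [ 0.3 -0.5 -1.3] grip 98.3 w 0.87 q [-0.44  0.61  2.07  1.47  1.58  0.46]
top [([268.2, 144.1], 16), ([261.4, 147.9], 10)]
scene [([287.0, 233.0], 7), ([291.2, 235.4], 5), ([298.8, 246.6], 5), ([304.0, 249.5], 6)]
[0.6, -0.5, -0.5, -0.3, -10.0, 0.0, 0.1, 0.6, 0.0, 0.2, 0.0, -10.0, 0.0, 0.0, 0.6, 0.0, 0.2, -0.1, -10.0, 0.0, 0.0, 0.6, 0.0, 0.2, 0.0, -10.0, 0.0, 0.0, 0.6, 0.0, 0.1, 0.0, -10.0, 0.0, 0.0]
[0.6, 0.0, 0.2, 0.0, -10.0, 0.0, 0.0, 0.6, 0.0, 0.2, 0.0, -10.0, 0.0, 0.0, 0.6, 0.0, 0.2, 0.0, -10.0, 0.0, 0.0, 0.6, 0.0, 0.2, -0.1, -10.0, 0.0, 0.0, 0.6, 0.0, 0.2, 0.0, -10.0, 0.0, 0.0]
[0.6, 0.0, 0.2, 0.0, -10.0, 0.0, 0.0, 0.6, 0.3, 3.7, 1.5, 0.0, 0.0, 0.0, 0.6, 0.3, 3.7, 1.4, 0.0, 0.0, 0.0, 0.6, 0.3, 3.7, 1.5, 0.0, 0.0, 0.0, 0.6, 0.3, 3.7, 1.5, 0.0, 0.0, 0.0]
[0.6, 0.3, 3.7, 1.5, 0.0, 0.0, 0.0, 0.6, 0.3, 3.7, 1.4, 0.0, 0.0, 0.0, 0.6, 0.2, 3.7, 1.5, 0.0, 0.0, 0.0, 0.6, 0.3, 3.7, 1.5, 0.0, 0.0, 0.0, 0.6, 0.3, 3.7, 1.4, 0.0, 0.0, 0.0]
[0.6, 0.3, 3.7, 1.5, 0.0, 0.0, 0.0, 0.6, 0.3, 3.7, 1.5, 0.0, 0.0, 0.0, 0.6, 0.3, 3.7, 1.5, 0.0, 0.0, 0.0]
end [ 0.4793 -0.3654  0.1517] [ 2.721 -0.477 -0.094]
```

move_arm(series=[0.6,-0.5,-0.5,-0.3,-10.0,0.0,0.1,0.6,0.0,0.2,0.0,-10.0,0.0,0.0,0.6,0.0,0.2,-0.1,-10.0,0.0,0.0,0.6,0.0,0.2,0.0,-10.0,0.0,0.0,0.6,0.0,0.1,0.0,-10.0,0.0,0.0])

```text
time: 42.2
tool_pos: [0.6121, 0.1062, 0.1519]
tcp_rot: [-2.451, 0.431, -0.146]
wrist_force: [-0.7, 0.4, -2.8]
width: 0.099
grip_force: 98.2
```

move_arm(series=[0.6,0.0,0.2,0.0,-10.0,0.0,0.0,0.6,0.0,0.2,0.0,-10.0,0.0,0.0,0.6,0.0,0.2,0.0,-10.0,0.0,0.0,0.6,0.0,0.2,-0.1,-10.0,0.0,0.0,0.6,0.0,0.2,0.0,-10.0,0.0,0.0])

```text
time: 42.82
tool_pos: [0.6091, 0.098, 0.1505]
tcp_rot: [2.886, -0.507, -0.055]
wrist_force: [-0.8, 0.1, -2.8]
width: 0.102
grip_force: 98.2
```

move_arm(series=[0.6,0.0,0.2,0.0,-10.0,0.0,0.0,0.6,0.3,3.7,1.5,0.0,0.0,0.0,0.6,0.3,3.7,1.4,0.0,0.0,0.0,0.6,0.3,3.7,1.5,0.0,0.0,0.0,0.6,0.3,3.7,1.5,0.0,0.0,0.0])

```text
time: 43.45
tool_pos: [0.5645, -0.0585, 0.1498]
tcp_rot: [2.722, -0.476, -0.098]
wrist_force: [0.1, 0.0, -1.5]
width: 0.101
grip_force: 98.4
```

move_arm(series=[0.6,0.3,3.7,1.5,0.0,0.0,0.0,0.6,0.3,3.7,1.4,0.0,0.0,0.0,0.6,0.2,3.7,1.5,0.0,0.0,0.0,0.6,0.3,3.7,1.5,0.0,0.0,0.0,0.6,0.3,3.7,1.4,0.0,0.0,0.0])

```text
time: 44.08
tool_pos: [0.5099, -0.2502, 0.1512]
tcp_rot: [2.722, -0.477, -0.098]
wrist_force: [-0.1, 0.3, -1.4]
width: 0.105
grip_force: 98.4
```

move_arm(series=[0.6,0.3,3.7,1.5,0.0,0.0,0.0,0.6,0.3,3.7,1.5,0.0,0.0,0.0,0.6,0.3,3.7,1.5,0.0,0.0,0.0,0.6,0.0,0.0,0.0,0.0,0.0,0.0,0.6,0.0,0.0,0.0,0.0,0.0,0.0])

```text
time: 44.7
tool_pos: [0.4785, -0.3647, 0.151]
tcp_rot: [2.723, -0.478, -0.096]
wrist_force: [0.7, 0.2, -1.5]
width: 0.104
grip_force: 98.4
```

```bash
python3 - <<'E'
from h import *
st(); im=read_camera("wrist"); cv2.imwrite("pics/w29.png",im[:,:,::-1]); o=cv2.imread("pics/w27.png")[:,:,::-1]
def cop(i):
    h=cv2.cvtColor(np.ascontiguousarray(i[20:175,190:330]),cv2.COLOR_RGB2HSV); return int(((h[...,1]>110)&((h[...,0]<18)|(h[...,0]>172))&(h[...,2]>60)).sum())
print("copper px in cup region before/after",cop(o),cop(im))
f=lambda i:cv2.cvtColor(i,cv2.COLOR_RGB2GRAY)[0:230,150:370].astype(np.float32)
print(cv2.phaseCorrelate(f(np.ascontiguousarray(o)),f(im)))
t=read_camera("top"); cv2.imwrite("pics/t29.png",t[:,:,::-1]); print("top beads",beads(t,calibration("top")))
g=np.load("grasp1.npz"); Q=R.from_rotvec(g["r"])
rows([(.6,g["p"]+[0,0,.02],Q,3),(.6,g["p"]+[0,0,.001],Q,1)])
v=np.hstack([o[0:260,130:390],im[0:260,130:390]])[:,:,::-1]; a=cv2.resize(t[95:215,180:320,::-1],(560,480))
b=np.zeros((520,800,3),np.uint8); b[:480,240:]=a; b[:240,:240]=cv2.resize(v[:,:260],(240,240)); b[240:480,:240]=cv2.resize(v[:,260:],(240,240)); cv2.imwrite("pics/v29.png",b)
E
```

```text
t 44.7 p [ 0.4785 -0.3647  0.151 ] yaw x -0.348 z [-0.13  -0.35  -0.928] F [ 0.7  0.2 -1.5] grip 98.4 w 0.88 q [-0.48  0.18  1.93 -0.45  1.03  1.67]
copper px in cup region before/after 1116 4
((0.5662970553158715, -0.10722534075098622), 0.7253130469145598)
top beads [([268.0, 144.5], 22), ([261.7, 147.9], 9), ([264.6, 158.0], 20)]
[0.6, 0.0, -1.1, 2.8, 0.0, 0.0, 0.0, 0.6, 0.0, -1.1, 2.7, 0.0, 0.1, 0.1, 0.6, 0.1, -1.1, 2.8, -0.1, 0.0, 0.0, 0.6, 0.0, -0.3, 0.9, 0.0, 0.0, 0.0, 0.6, 0.0, -0.4, 0.9, 0.0, 0.0, 0.0]
end [ 0.4799 -0.3651  0.0425] [ 2.72  -0.477 -0.093]
```

View pics/v29.png

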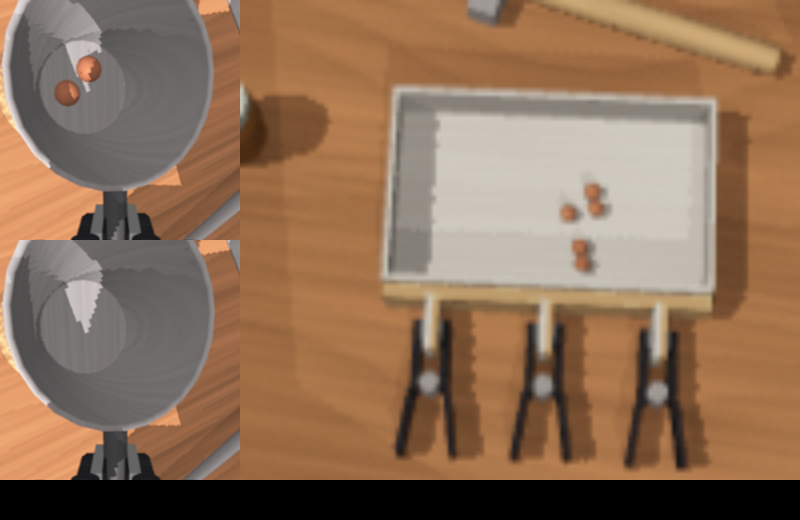

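All five beads are in the tray, cup1 is empty and the three clamps are on. Now I set cup1 down.

move_arm(series=[0.6,0.0,-1.1,2.8,0.0,0.0,0.0,0.6,0.0,-1.1,2.7,0.0,0.0,0.0,0.6,0.1,-1.1,2.8,0.0,0.0,0.0,0.6,0.0,-0.3,0.9,0.0,0.0,0.0,0.6,0.0,-0.4,0.9,0.0,0.0,0.0])

```text
time: 45.42
tool_pos: [0.4807, -0.366, 0.0432]
tcp_rot: [2.721, -0.475, -0.093]
wrist_force: [-2.6, 2.1, 2.7]
width: 0.102
grip_force: 99.1
```

move_arm(series=[0.6,0.0,0.0,0.0,0.0,0.0,0.0,0.6,0.0,0.0,0.0,0.0,0.0,0.0])

```text
time: 45.68
tool_pos: [0.4807, -0.3666, 0.0441]
tcp_rot: [2.721, -0.477, -0.091]
wrist_force: [0.4, 0.3, -2.6]
width: 0.106
grip_force: 98.4
```

```bash
python3 - <<'E'
from h import *
st(); g=np.load("grasp1.npz"); Q=R.from_rotvec(g["r"]); print(g["p"])
rows([(.6,g["p"]+[0,0,0],Q,3)])
E
```

```text
t 45.67 p [ 0.4807 -0.3666  0.0441] yaw x -0.347 z [-0.126 -0.352 -0.927] F [ 0.4  0.3 -2.6] grip 98.4 w 0.9 q [-0.48  0.31  1.99 -0.51  0.85  1.78]
[ 0.47946468 -0.36518457  0.04206198]
[0.6, -0.2, -0.2, 0.2, 0.0, -0.1, 0.0]
end [ 0.4792 -0.3649  0.0415] [ 2.721 -0.477 -0.094]
```

move_arm(series=[0.6,-0.1,-0.2,0.2,0.0,0.0,0.0,0.6,0.0,0.0,0.0,0.0,0.0,0.0,2.0,0.0,0.0,0.0,0.0,0.0,0.0,4.0,0.0,0.0,0.0,0.0,0.0,0.0,5.0,0.0,0.0,0.0,0.0,0.0,0.0])

```text
time: 46.3
tool_pos: [0.4793, -0.3648, 0.0403]
tcp_rot: [2.722, -0.477, -0.094]
wrist_force: [0.6, -0.6, -0.3]
width: 0.581
grip_force: 0.0
```

move_arm(series=[5.0,0.0,0.0,0.0,0.0,0.0,0.0,5.0,0.0,0.0,-2.0,0.0,0.0,0.0,5.0,0.0,0.0,-4.0,0.0,0.0,0.0,5.0,0.0,0.0,-6.0,0.0,0.0,0.0,5.0,0.0,0.0,-6.0,0.0,0.0,0.0])

```text
time: 46.92
tool_pos: [0.5026, -0.3006, 0.2101]
tcp_rot: [2.722, -0.477, -0.093]
wrist_force: [1.2, -0.3, 0.3]
width: 0.58
grip_force: 0.0
```

move_arm(series=[5.0,-5.0,0.0,-3.0,0.0,0.0,0.0,5.0,-5.0,0.0,0.0,0.0,0.0,0.0,5.0,0.0,0.0,0.0,0.0,0.0,0.0,5.0,0.0,0.0,0.0,0.0,0.0,0.0,5.0,0.0,0.0,0.0,0.0,0.0,0.0])

```text
time: 47.55
tool_pos: [0.4133, -0.2575, 0.2359]
tcp_rot: [2.721, -0.477, -0.092]
wrist_force: [-0.3, 0.4, 0.4]
width: 0.589
grip_force: 0.0
```

```bash
python3 - <<'E'
from h import *
st(); t=read_camera("top"); cv2.imwrite("pics/t30.png",t[:,:,::-1]); s=read_camera("scene"); cv2.imwrite("pics/s30.png",s[:,:,::-1])
o=cv2.imread("pics/top0.png"); os=cv2.imread("pics/scene0.png"); c=calibration("top")
print("beads",beads(t,c))
def sh(a,b,r):
    u,v,w,h=r; f=lambda i:cv2.cvtColor(np.ascontiguousarray(i[v:v+h,u:u+w]),cv2.COLOR_BGR2GRAY).astype(np.float32)
    return np.round(cv2.phaseCorrelate(f(a),f(b),cv2.createHanningWindow((w,h),cv2.CV_32F)),2) if 0 else cv2.phaseCorrelate(f(a),f(b),cv2.createHanningWindow((w,h),cv2.CV_32F))
T=t[:,:,::-1]; S=s[:,:,::-1]
print("top cup0",sh(o,T,(115,135,55,70)),"cup1",sh(o,T,(360,175,55,70)),"block",sh(o,T,(345,130,45,32)),"jar",sh(o,T,(160,108,35,35)))
print("scene cup0",sh(os,S,(335,110,60,60)),"cup1",sh(os,S,(90,245,70,90)))
v=np.hstack([cv2.resize(np.hstack([o[130:210,115:175],T[130:210,115:175]]),(400,266)),cv2.resize(np.hstack([o[170:250,360:420],T[170:250,360:420]]),(400,266))])
w=np.hstack([cv2.resize(np.hstack([os[100:180,335:395],S[100:180,335:395]]),(400,266)),cv2.resize(np.hstack([os[245:335,90:157],S[245:335,90:157]]),(400,266))])
cv2.imwrite("pics/v30.png",np.vstack([v,w]))
E
```

```text
t 47.55 p [ 0.4133 -0.2575  0.2359] yaw x -0.347 z [-0.127 -0.352 -0.928] F [-0.3  0.4  0.4] grip 0.0 w 5.01 q [-0.35 -0.1   2.05 -0.41  1.22  1.72]
beads [([268.0, 144.5], 22), ([261.7, 147.9], 9), ([264.6, 158.0], 20)]
top cup0 ((0.0280315212832285, 0.07360759281618812), 0.8726739916536543) cup1 ((0.8424980542786145, -0.033467214999895134), 0.37442975551993757) block ((0.5658285048829796, 0.0902975285861558), 0.8675914108753204) jar ((-0.017506733976549782, 0.07047748245424046), 0.9903384367992849)
scene cup0 ((-0.30892236295482434, -0.028221180485399344), 0.8663718056678772) cup1 ((-1.3145233708797122, 0.2312738407583126), 0.7427894467924848)
```

View pics/v30.png

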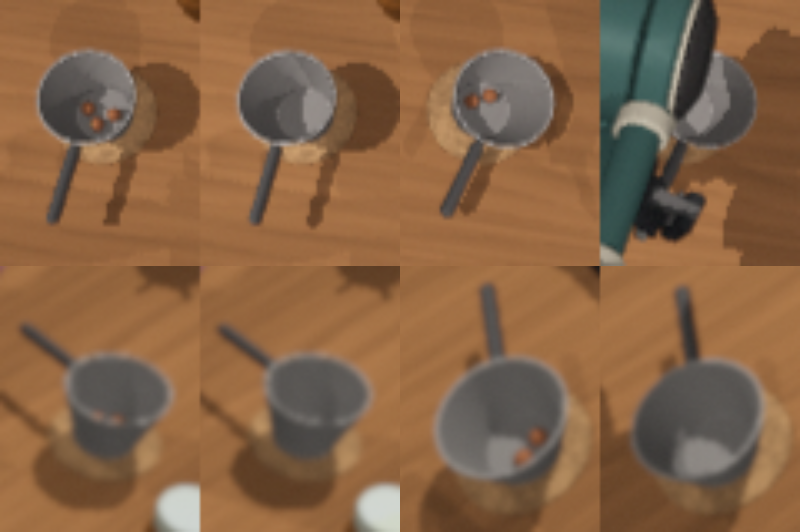

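move_arm(series=[5.0,0.0,-5.0,-2.0,0.0,0.0,0.0,5.0,0.0,-5.0,-2.0,0.0,0.0,0.0,5.0,0.0,-5.0,-2.0,0.0,0.0,0.0,5.0,0.0,-5.0,-2.0,0.0,0.0,0.0,5.0,0.0,0.0,0.0,0.0,0.0,0.0])

```text
time: 48.28
tool_pos: [0.4874, -0.0517, 0.2342]
tcp_rot: [2.723, -0.47, -0.093]
wrist_force: [0.1, -0.5, -0.1]
width: 0.585
grip_force: 0.0
```

```bash
python3 - <<'E'
from h import *
st(); T=read_camera("top")[:,:,::-1]; S=read_camera("scene")[:,:,::-1]; cv2.imwrite("pics/t31.png",T); cv2.imwrite("pics/s31.png",S)
o=cv2.imread("pics/top0.png"); os=cv2.imread("pics/scene0.png"); c=calibration("top")
def grey(i,r):  # low-saturation steel mask: circle of the cup rim (largest blob), handle cut by opening
    u,v,w,h=r; H=cv2.cvtColor(np.ascontiguousarray(i[v:v+h,u:u+w]),cv2.COLOR_BGR2HSV); m=(H[...,1]<75).astype(np.uint8)
    m=cv2.morphologyEx(m,cv2.MORPH_OPEN,cv2.getStructuringElement(2,(9,9))); k=max(cv2.findContours(m,0,2)[0],key=cv2.contourArea)
    (x,y),rad=cv2.minEnclosingCircle(k); return x+u,y+v,rad
for n,r in(("cup0",(115,135,55,60)),("cup1",(362,178,60,50))):
    for i in(o,T):
        x,y,rad=grey(i,r); print(n,round(x,1),round(y,1),round(rad,1),p2w(c,(x,y),.064).round(4))
# mats: cork pixels, initial top picture
for n,cc in(("mat0",(.557,.387)),("mat1",(.552,-.387))):
    print(n,"edge px",w2p(c,[[cc[0]+.05*np.cos(a),cc[1]+.05*np.sin(a),.004] for a in np.arange(0,6.28,.785)]).round(0).tolist())
E
```

```text
t 48.27 p [ 0.4874 -0.0517  0.2342] yaw x -0.342 z [-0.127 -0.351 -0.928] F [ 0.1 -0.5 -0.1] grip 0.0 w 4.98 q [ 0.08  0.02  1.94 -0.35  1.36  2.1 ]
cup0 140.5 159.0 15.0 [0.5618 0.3878 0.064 ]
cup0 140.7 159.5 15.0 [0.5605 0.3868 0.064 ]
cup1 390.9 198.9 15.4 [ 0.5505 -0.3856  0.064 ]
cup1 391.3 199.8 15.6 [ 0.5479 -0.387   0.064 ]
mat0 edge px [[149.0, 151.0], [138.0, 154.0], [131.0, 164.0], [133.0, 175.0], [143.0, 181.0], [155.0, 178.0], [161.0, 168.0], [159.0, 157.0]]
mat1 edge px [[385.0, 187.0], [374.0, 190.0], [369.0, 200.0], [372.0, 211.0], [383.0, 217.0], [394.0, 214.0], [400.0, 204.0], [396.0, 193.0]]
```

```bash
python3 -c "
from workcell import *
print(finish_job())"
```

```text
the job is handed in; nothing more can be done
None
```

I handed the job in at about 48 s with all three clamps clipped on their tongues, all five beads in the tray and both cups back upright and empty within about 3 mm of where they started; I viewed 15 pictures, one over the limit of 14.

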